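Nest the washed trays from the draining rack into the stack

ROBOT

A 7-joint arm with a two-finger parallel gripper is mounted at the origin on the work surface. World frame = base frame: x ahead of the robot, y to its left, z up, the work surface at z = 0. Lengths are in mm, angles in rad, forces in N, time in s.
With the tool pointing down it reaches from about 425 to 825 mm from the base axis. Payload 3.6 kg.
Tool frame: the origin (TCP) lies at the very end of the fingers, on their centre line; the grasp point (between the pads) lies 19 mm behind it; z points along the fingers, x is the direction in which the jaws open and shut, and the axes are right-handed (so a half turn about z gives the same grasp; the last joint's range is limited). The gripper opens to 85 mm and grips with 20 to 120 N. Pads are 22 mm wide; open, the fingers measure 114 mm over their backs; the gripper's body (76 mm by 85 mm) begins 54 mm behind the grasp point. The pads swing forward as they close: fully open they stand 13 mm farther back than shut.
Start: joints at [-1.218, 0.615, -0.013, 1.423, 0.008, 1.103, -0.04], TCP at [240.943, 603.663, 231.297] pointing down, gripper open.
Joint ranges: [-3.12, 3.12], [-0.3, 2.06], [-1.34, 1.32], [0.26, 2.42], [-1.36, 4.5], [0.01, 1.98], [-2.84, 2.84]. Speed limits (rad/s): [2.79, 2.79, 3.14, 3.14, 3.14, 3.14, 3.14].

INTERFACE

Orientations are given as a rotation vector (axis times angle).
In Python, from station import move_ptp, movel, set_joints, move_gripper, dwell, inverse_kinematics, observe, capture, PlanningError, hand_in gives the robot as it stands. The module is installed in compiled form; this text tells all that it offers. Calls block until the motion is done:
- move_ptp(position, orientation): joint-space move of the TCP to a pose.
- movel(position, frame=None, speed=150): straight line of the TCP; frame=None keeps the orientation; speed is the mean speed in mm/s.
- set_joints(angles): joint-space move.
- move_gripper(opening): finger opening in mm; the grip force is fixed at half the most; returns when the fingers have stopped.
- dwell(seconds).
- inverse_kinematics(position, orientation): joint angles nearest the present ones, or None.
- observe(): the state.
- capture(name): name is "scene" or "top" or "wrist"; returns a dict with "frame" (384x512x3 uint8, red, green, blue), "intrinsics" (3x3 intrinsics, pixels), "world_to_cam" (4x4, takes a point from world to camera coordinates); the wrist camera has in their place "T_tool_cam" (4x4, takes a point from camera to tool coordinates, whose origin is the TCP and whose axes are the tool frame's). Camera axes: x right, y up, looking along -z (the intrinsics and any distortion apply to the point x, -y, -z); pixel columns grow to the right and rows downward; lengths in mm; the calibration is good to about 2 mm. A picture is of the moment at which its call begins: read the wrist's pose just before it. There is no depth.
A pose or a line that the arm cannot do raises PlanningError and nothing moves.
- hand_in(): hands the job in, once; it reports no verdict.
The state is a dict: "clock": time; "joint_pos": joint angles; "qvel": joint speeds; "tau": joint torques, N m; "ee_pos": TCP position; "eef_rot": TCP orientation; "wrist_force": force on the tool from outside, world axes, zero at the start; "moment": the same for the moment, N m; "finger_gap": finger opening in mm.
Only numpy, scipy, OpenCV 4.12 (cv2) and the standard library are available. Lean on these libraries where they do the work, as an engineer would, in place of code of your own. Each camera call takes 0.05 s, during which the arm holds its last target.

TASK

Take the two deep trays out of the draining rack, turn them mouth up and nest them one after the other into the stack of trays standing on the bench, each fully home and level in the one below. Set them in without dropping them, keep the stack where it stands, and leave the flat lid in the rack and the other things on the bench alone.

Things in the scene. Friction and masses are not known exactly. Their poses are not given: they have to be found in the camera images.
- tray_a_mid (a point): Loose deep tray in the rack: hollow, gold-coloured aluminium, 140 g, 140 x 64 x 46 mm high. Outermost are the flat upright faces of a 16 mm high skirt below its 6 mm rim; under it the walls taper in 12 degrees to a bottom 112 x 36. Mouth 128 x 52, inner floor 109 x 33, 3 mm over the underside. Point: centre, 23 mm from rim and underside. x along its length, y width, z out of the mouth.
- tray_b_mid (a point): The second loose tray, alike, same point and axes; masses may differ by 40 %. At the start both stand on a 64 mm end in a bay of the rack to drain, x pointing up, leaning 14 degrees forward: rim against the front bars, mouth (z) to the rack's front and 14 degrees downward.
- stack_top_mid (a point): Upper of the two loose trays nested in the stack on the bench, mouth up; same shape, point and axes (rim 23 mm above the point). Trays nest with 1.4 mm play all round, either way round: fully home, the upper skirt rests on the lower rim, skirts flush, centres 16 mm apart.
- stack_low_mid (a point): Lower tray of the stack, standing on the bench mouth up; same shape, point and axes.
- rack: Fixed steel draining rack, 360 wide (y), 115 mm high; origin under its middle on the bench, -x its front. Bays at y = -116, 0, +116 mm; which holds what varies. Shelf sloping 14 degrees, 34 mm up in front, 9 mm lip behind; 8 mm bars in front of the trays 30 and 80 mm up the lean and one behind at 40; hoops 43 mm high between bays, so higher up a tray's sides are free. Trays come out upward along the lean.
- lid_mid (a point): Bystander: flat lid, same metal, 140 x 64 and only 12 mm thick, on end in the third bay against the front bars. Point: its centre; z to the rack's front.
- bottle_mid (a point): Bystander: clear plastic bottle with a white cap, 68 mm across, 190 mm high; point: its centre.
- brush: Bystander: white brush, 200 mm long, lying on the bench; origin under its middle, x along it.
- bowl_mid (a point): Bystander: steel bowl, 150 mm across, 60 mm high; point: half-way up.
Not all that is in view belongs to the job. Leave any blue, green or orange look-alike of the part that bears stack_top_mid alone.

How it is judged:
By the outcome, as a careful person would: the job done as asked, in the order asked, and still so for the second after the job is handed in, with the robot touching nothing.
It also fails if it takes over 72 s, if anything falls off the work surface, if the arm or the gripper's body presses on something with over 40 N, if the wrist force passes 120 N, or if a joint passes its speed limit or range.

## Working session

There is one attempt and no reset: what is moved stays moved. The work goes in short steps, each a Python script; the robot and the scene stay as the last script left them, time stands still between calls to the robot, and variables do not carry over. Pictures are saved under pics/ and viewed, and the job is handed in when it is done.

```bash
mkdir -p pics; ls; python3 - <<'E'
from station import *
import cv2,numpy as np
np.set_printoptions(precision=3,suppress=True)
o=observe();print(o)
for n in("scene","top","wrist"):
    c=capture(n);cv2.imwrite(f"pics/{n}0.png",c["frame"][:,:,::-1])
    print(n,{k:v for k,v in c.items() if k!="frame"})
E
```

```text
pics
{'clock': 0.0, 'joint_pos': array([-1.218,  0.616, -0.013,  1.425,  0.008,  1.103, -0.04 ]), 'qvel': array([-0.001, -0.001,  0.002, -0.   , -0.003, -0.002, -0.   ]), 'tau': array([  0.001, -46.92 ,   0.259, -17.104,   0.01 ,   0.01 ,   0.   ]), 'ee_pos': array([240.663, 602.966, 230.121]), 'eef_rot': array([ 2.599,  1.762, -0.003]), 'wrist_force': array([-0.325,  0.112, -0.615]), 'moment': array([ 0.024,  0.02 , -0.043]), 'finger_gap': 85.08299579547372}
scene {'intrinsics': array([[462.56 ,   0.   , 253.634],
       [  0.   , 462.56 , 191.366],
       [  0.   ,   0.   ,   1.   ]]), 'world_to_cam': array([[    0.181,     0.984,    -0.005,   -27.462],
       [   -0.584,     0.112,     0.804,   257.283],
       [    0.791,    -0.142,     0.595, -1799.14 ],
       [    0.   ,     0.   ,     0.   ,     1.   ]])}
top {'intrinsics': array([[457.018,   0.   , 255.281],
       [  0.   , 457.018, 190.719],
       [  0.   ,   0.   ,   1.   ]]), 'world_to_cam': array([[   -0.027,    -0.999,    -0.021,   -63.04 ],
       [    0.989,    -0.03 ,     0.147,  -592.695],
       [   -0.148,    -0.017,     0.989, -1436.831],
       [    0.   ,     0.   ,     0.   ,     1.   ]])}
wrist {'intrinsics': array([[341.743,   0.   , 264.462],
       [  0.   , 341.743, 190.997],
       [  0.   ,   0.   ,   1.   ]]), 'T_tool_cam': array([[   1.   ,   -0.001,   -0.   ,   -1.004],
       [  -0.001,   -0.947,   -0.321,  -82.66 ],
       [  -0.   ,    0.321,   -0.947, -142.085],
       [   0.   ,    0.   ,    0.   ,    1.   ]])}
```

View pics/scene0.png

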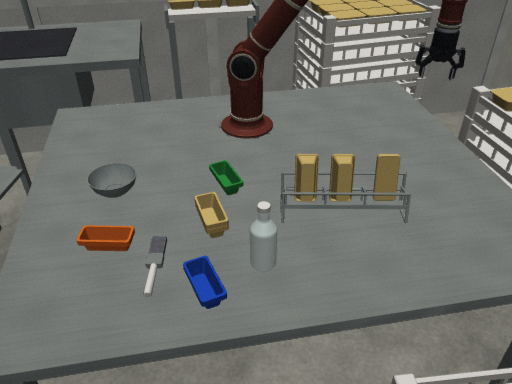

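View pics/top0.png

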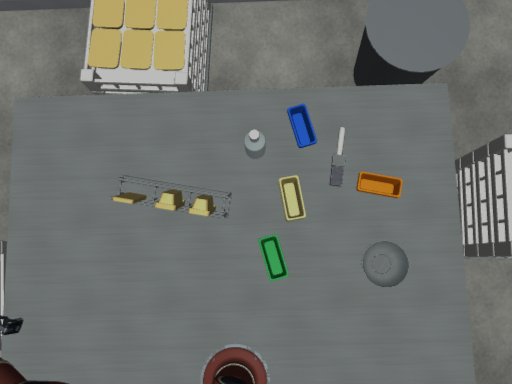

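View pics/wrist0.png

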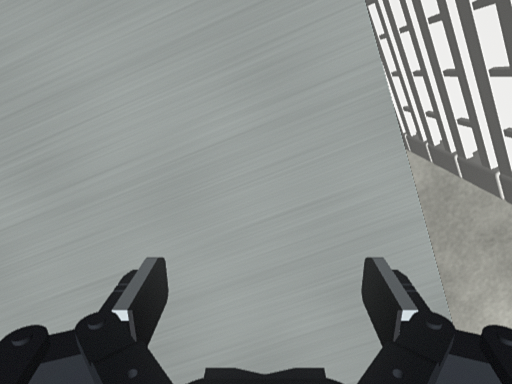

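Candidates: gold trays in the rack at scene (307,177) and (343,177). At (387,177) is the flat lid, a plain rectangle with no taper. The stack is the gold tray at scene (211,213), top (292,198). The blue (205,281), green (226,176) and orange (106,237) trays are look-alikes to leave alone. Next I'll check this in close crops.

```bash
python3 - <<'E'
import cv2,numpy as np
a=cv2.imread("pics/scene0.png");t=cv2.imread("pics/top0.png")
A=cv2.resize(a[140:250,185:415],None,fx=3.4,fy=3.4,interpolation=cv2.INTER_CUBIC)[:, :780]
cv2.imwrite("pics/c1.png",A)
T=cv2.resize(t[165:235,105:315],None,fx=3.7,fy=3.7,interpolation=cv2.INTER_CUBIC)
cv2.imwrite("pics/c2.png",T)
E
```

```text
(no output)
```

View pics/c1.png

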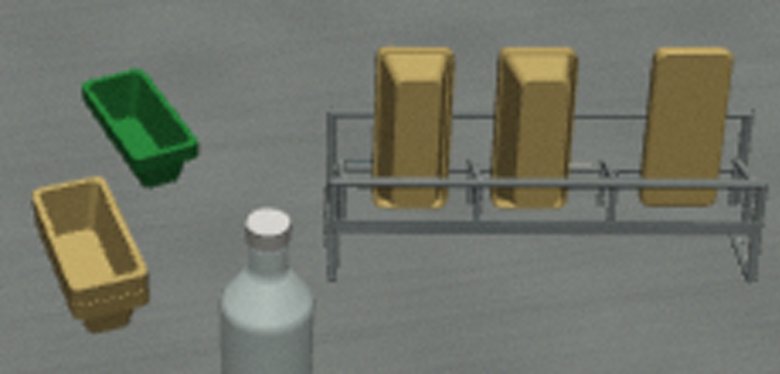

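View pics/c2.png

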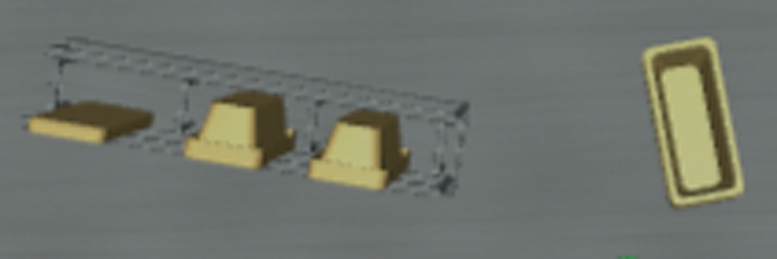

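```bash
cat > h.py <<'E'
from station import *
import cv2,numpy as np
from scipy.spatial.transform import Rotation as R
np.set_printoptions(precision=2,suppress=True)
def cam(c,o=None):
    K=c["intrinsics"]
    if "world_to_cam" in c: M=c["world_to_cam"]
    else:
        T=np.eye(4);T[:3,:3]=R.from_rotvec(o["eef_rot"]).as_matrix();T[:3,3]=o["ee_pos"]
        M=np.linalg.inv(T@c["T_tool_cam"])
    return K,M
def ray(C,p):
    K,M=C;v=np.linalg.inv(K)@np.array([p[0],p[1],1.]);d=M[:3,:3].T@np.array([v[0],-v[1],-v[2]])
    return -M[:3,:3].T@M[:3,3],d/np.linalg.norm(d)
def onz(C,p,z):
    o,d=ray(C,p);return o+d*(z-o[2])/d[2]
def proj(C,P):
    K,M=C;q=(M[:3,:3]@np.atleast_2d(P).T).T+M[:3,3];u=q*[1,-1,-1];u=(K@u.T).T;return u[:,:2]/u[:,2:]
def tri(C1,p1,C2,p2):
    (a,d),(b,e)=ray(C1,p1),ray(C2,p2)
    s=np.linalg.lstsq(np.c_[d,-e],b-a,rcond=None)[0];P,Q=a+d*s[0],b+e*s[1]
    return (P+Q)/2,np.linalg.norm(P-Q)
def gold(im): # rgb
    h=cv2.cvtColor(im,cv2.COLOR_RGB2HSV)
    return cv2.inRange(h,(15,60,50),(32,255,255))
def snap(n,name):
    o=observe();c=capture(n);cv2.imwrite(f"pics/{name}.png",c["frame"][:,:,::-1]);return c["frame"],cam(c,o),o
E
python3 - <<'E'
from h import *
for n in("top","scene"):
    c=capture(n);C=cam(c);m=gold(c["frame"])
    cs,_=cv2.findContours(m,cv2.RETR_EXTERNAL,cv2.CHAIN_APPROX_NONE)
    for k in cs:
        a=cv2.contourArea(k)
        if 30<a<3000:
            b=cv2.boundingRect(k)
            if n=="top" and b[1]<150 or n=="scene" and b[1]<100: continue
            q=cv2.boxPoints(cv2.minAreaRect(k)); h=cv2.approxPolyDP(k,2,True)[:,0]
            print(n,a,b,"box",q.tolist(),"poly",h.tolist())
            if n=="top" and b[0]>260:
                W=np.array([onz(C,p,62) for p in q]);print("stack",W,W.mean(0))
E
```

```text
top 375.5 (188, 195, 28, 21) box [[187.43246459960938, 212.40541076660156], [190.75677490234375, 192.45945739746094], [216.54055786132812, 196.7567596435547], [213.21624755859375, 216.7027130126953]] poly [[200, 195], [189, 207], [188, 212], [208, 215], [215, 206], [212, 204], [212, 198]]
top 215.5 (112, 193, 34, 11) box [[112.0, 193.0], [145.0, 193.0], [145.0, 203.0], [112.0, 203.0]] poly [[112, 199], [132, 203], [145, 196], [124, 193]]
top 404.5 (155, 190, 30, 21) box [[155.0, 190.0], [184.0, 190.0], [184.0, 210.0], [155.0, 210.0]] poly [[184, 200], [181, 199], [180, 191], [168, 190], [162, 192], [160, 199], [155, 202], [155, 207], [174, 210], [183, 205]]
top 835.5 (279, 175, 27, 46) box [[277.23077392578125, 178.15383911132812], [297.23077392578125, 174.15383911132812], [305.8846435546875, 217.42306518554688], [285.8846435546875, 221.42306518554688]] poly [[296, 175], [279, 178], [286, 220], [305, 216]]
stack [[ 626.41 -151.91   62.  ]
 [ 637.45 -216.44   62.  ]
 [ 497.62 -238.07   62.  ]
 [ 486.79 -174.46   62.  ]] [ 562.07 -195.22   62.  ]
top 818.5 (357, 171, 46, 27) box [[355.
[... 1169 characters left out ...]
, 191.72012329101562], [377.3447265625, 151.5699462890625], [400.4368896484375, 154.28668212890625], [395.71331787109375, 194.43685913085938]] poly [[378, 154], [373, 190], [395, 192], [400, 156]]
scene 821.5 (329, 154, 26, 38) box [[328.941650390625, 190.93385314941406], [331.33074951171875, 152.7081756591797], [354.73931884765625, 154.1712188720703], [352.3502197265625, 192.3968963623047]] poly [[332, 154], [329, 190], [351, 191], [354, 156]]
scene 810.0 (294, 154, 25, 38) box [[293.9656066894531, 190.9630584716797], [295.3133850097656, 153.22547912597656], [318.3910827636719, 154.04969787597656], [317.0433044433594, 191.7872772216797]] poly [[296, 154], [294, 190], [316, 191], [317, 154]]
```

```bash
python3 - <<'E'
from h import *
c=capture("top");C=cam(c)
P=[onz(C,p,170) for p in[(188,212.5),(208,215.5),(155,207.5),(174,210.5),(112,199),(132,203)]]
print(np.array(P)); 
for i in(0,2,4):
    d=P[i+1]-P[i];print(np.hypot(*d[:2]),np.degrees(np.arctan2(-d[0],-d[1])))
d=(P[0]+P[1]-P[2]-P[3])/2;print((P[0]+P[1])/2,(P[2]+P[3])/2,np.linalg.norm(d),np.degrees(np.arctan2(-d[0],-d[1])))
# IK test
def ori(el,yaw):
    z=R.from_euler("z",yaw,degrees=True).apply([np.cos(np.radians(el)),0,np.sin(np.radians(el))])
    x=R.from_euler("z",yaw,degrees=True).apply([0,-1,0]);y=np.cross(z,x)
    return R.from_matrix(np.c_[x,y,z]).as_rotvec()
s=np.array([562,-195,77.]);u=np.array([np.cos(np.radians(9.2)),np.sin(np.radians(9.2)),0])
for el in(-5,-10,-15,-20,-25,-30,-45,-60,-90):
    p=s-22*u
    print(el,[inverse_kinematics(p+[0,0,dz],ori(el,9.2)) is not None for dz in(0,20,60,150)],"pick",[ [inverse_kinematics(q,ori(el-76+0+ (0),yw)) is not None for yw in(-9,)] if el==-5 else None for q in(np.array([560,180,160.]),)])
for el in(-90,-76,-60,-50,-40,-30,-20):
    print("pick",el,[[inverse_kinematics(np.array([555,y,z]),ori(el,-9)) is not None for z in(140,180,300)] for y in(120,290)])
E
```

```text
[[512.83 117.71 170.  ]
 [502.24  58.77 170.  ]
 [530.55 215.46 170.  ]
 [519.97 159.1  170.  ]
 [559.75 343.87 170.  ]
 [545.99 283.99 170.  ]]
59.88504360252718 10.189525555855166
57.33586887011415 10.627320119138723
61.44064513902118 12.937408059463817
[507.53  88.24 170.  ] [525.26 187.28 170.  ] 100.61282422415685 10.148048436331237
-5 [True, True, False, False] pick [[True]]
-10 [True, False, False, False] pick [None]
-15 [False, False, False, False] pick [None]
-20 [False, False, False, False] pick [None]
-25 [False, False, False, True] pick [None]
-30 [True, True, True, True] pick [None]
-45 [True, True, True, True] pick [None]
-60 [True, True, True, True] pick [None]
-90 [True, True, True, True] pick [None]
pick -90 [[True, True, True], [True, True, True]]
pick -76 [[True, True, True], [True, True, True]]
pick -60 [[True, True, True], [True, True, True]]
pick -50 [[True, True, True], [True, True, True]]
pick -40 [[True, True, True], [True, True, True]]
pick -30 [[False, False, True], [True, True, True]]
pick -20 [[False, False, False], [True, True, True]]
```

```bash
cat >> h.py <<'E'
def ori(el,yaw):
    z=R.from_euler("z",yaw,degrees=True).apply([np.cos(np.radians(el)),0,np.sin(np.radians(el))])
    x=R.from_euler("z",yaw,degrees=True).apply([0,-1,0]);y=np.cross(z,x)
    return R.from_matrix(np.c_[x,y,z])
def rackframe(yaw): # tray axes in rack as columns
    h=np.array([np.cos(np.radians(yaw)),np.sin(np.radians(yaw)),0]);s,c=np.sin(np.radians(14)),np.cos(np.radians(14))
    x=-s*h+c*np.array([0,0,1]);z=-c*h-s*np.array([0,0,1]);return np.c_[x,np.cross(z,x),z]
E
python3 - <<'E'
from h import *
C=cam(capture("top"));S=cam(capture("scene"))
for n,(a,b,c,d) in dict(A=((188,212.5),(317.5,154),(208,215.5),(296,154)),B=((155,207.5),(354.5,155),(174,210.5),(332,154)),L=((112,199.),(400,156),(132,203),(378,154))).items():
    print(n,*tri(C,a,S,b),*tri(C,c,S,d))
# finger tip check in wrist image at open
c=capture("wrist");K=c["intrinsics"];M=np.linalg.inv(c["T_tool_cam"])
for s in(0,-7,-13,-20):print(s,proj((K,M),[[42.5,11,s],[42.5,-11,s],[-42.5,11,s],[-42.5,-11,s]]).round(0).tolist())
for el in(-46,-42,-38):
  o=ori(el,-10.1)
  T=rackframe(-10.1);th=np.radians(el+76);dd=o.as_matrix()[:,2]
  for y,p in(("A",[507.5,88.2,170]),("B",[525.3,187.3,170])):
    cen=np.array(p)-T@[70,0,23]
    print(el,y,cen,[inverse_kinematics(cen+T@[20+up,0,15]-back*dd,o.as_rotvec()) is not None for up,back in((0,0),(0,50),(0,110),(60,0),(150,0))])
  o2=ori(-(el+76),9.2);print([inverse_kinematics(np.array([562-20,-195-3,39+16+15+dz]),o2.as_rotvec()) is not None for dz in(0,20,60,120)])
E
```

```text
A [513.07 118.19 168.13] 0.3325126499463939 [502.32  58.67 168.61] 0.5418995119033195
B [531.97 219.32 163.99] 4.8888963129907035 [520.14 159.23 167.72] 0.6558584239218471
L [560.68 346.13 163.8 ] 0.35303689244372205 [546.36 284.99 168.75] 1.2836331973628838
0 [[355.0, 281.0], [359.0, 239.0], [178.0, 280.0], [174.0, 239.0]]
-7 [[358.0, 289.0], [363.0, 247.0], [175.0, 289.0], [170.0, 247.0]]
-13 [[362.0, 297.0], [367.0, 253.0], [171.0, 297.0], [167.0, 253.0]]
-20 [[366.0, 307.0], [372.0, 262.0], [167.0, 307.0], [162.0, 262.0]]
-46 A [546.14  81.32 107.64] [False, False, False, False, True]
-46 B [563.94 180.42 107.64] [True, True, True, True, True]
[True, True, True, True]
-42 A [546.14  81.32 107.64] [False, False, False, False, True]
-42 B [563.94 180.42 107.64] [True, True, True, True, True]
[True, True, True, True]
-38 A [546.14  81.32 107.64] [False, False, False, False, False]
-38 B [563.94 180.42 107.64] [True, True, False, True, True]
[True, True, True, True]
```

```bash
python3 - <<'E'
from h import *
el=-42;o=ori(el,-10.1);T=rackframe(-10.1);dd=o.as_matrix()[:,2]
cen=np.array([525.3,187.3,169])-T@[70,0,23]
move_ptp(cen+T@[40,0,15]-110*dd,o.as_rotvec())
f,C,s=snap("wrist","w1");print(s["clock"],s["ee_pos"],s["joint_pos"])
cenA=np.array([507.5,88.2,169])-T@[70,0,23]
for el in(-38,-42,-46,-50,-55,-60,-65,-70,-76):
  for fl in(0,1):
    o=ori(el,-10.1);d=o.as_matrix()[:,2]
    if fl:o=o*R.from_euler("z",180,degrees=True)
    r=[inverse_kinematics(cenA+T@[20+up,0,15]-b*d,o.as_rotvec()) for up,b in((0,0),(0,50),(60,0),(150,0))]
    o2=ori(-(el+76),9.2)
    if fl:o2=o2*R.from_euler("z",180,degrees=True)
    q=[inverse_kinematics(np.array([562-20,-195-3,39+16+15+dz]),o2.as_rotvec()) for dz in(0,20,60,120)]
    print(el,fl,[x is not None for x in r],[x is not None for x in q],r[0])
E
```

```text
2.175 [460.19 200.1  215.81] [-1.26  0.42  0.55  2.41  1.89  0.47  1.93]
-38 0 [False, False, False, False] [True, True, True, True] None
-38 1 [False, False, False, False] [True, True, True, True] None
-42 0 [False, False, False, True] [True, True, True, True] None
-42 1 [False, False, False, True] [True, True, True, True] None
-46 0 [False, False, False, True] [True, True, True, True] None
-46 1 [False, False, False, True] [True, True, True, True] None
-50 0 [True, False, True, True] [True, True, True, True] [-0.57  0.57  0.24  2.42  2.63  0.49  1.52]
-50 1 [True, False, True, True] [True, False, False, True] [ 0.29  0.82 -1.11  2.4   1.94  1.17 -0.8 ]
-55 0 [True, True, True, True] [True, True, False, True] [-0.57  0.54  0.29  2.36  2.62  0.31  1.57]
-55 1 [True, True, True, True] [False, False, False, True] [ 0.25  0.7  -0.93  2.34  1.87  0.9  -0.73]
-60 0 [True, True, True, True] [True, True, False, False] [-0.57  0.52  0.33  2.3   2.55  0.15  1.67]
-60 1 [True, True, True, True] [True, False, False, False] [ 0.04  0.55 -0.54  2.28  1.77  0.55 -0.65]
-65 0 [True, True, True, True] [True, True, False, False] [-0.31  0.5  -0.01  2.23  1.43  0.21  2.83]
-65 1 [True, True, True, True] [True, False, False, False] [-0.16  0.5  -0.22  2.22  1.47  0.31 -0.34]
-70 0 [True, True, True, True] [True, True, False, False] [-0.78  0.6   0.74  2.17 -1.06  0.31 -0.96]
-70 1 [True, True, True, True] [True, True, False, False] [-0.16  0.5  -0.18  2.16  0.97  0.3   0.18]
-76 0 [True, True, True, True] [True, True, True, False] [-0.85  0.69  0.94  2.1  -1.01  0.56 -0.99]
-76 1 [True, True, True, True] [True, True, True, False] [-0.13  0.52 -0.18  2.07  0.54  0.39  0.63]
```

View pics/w1.png

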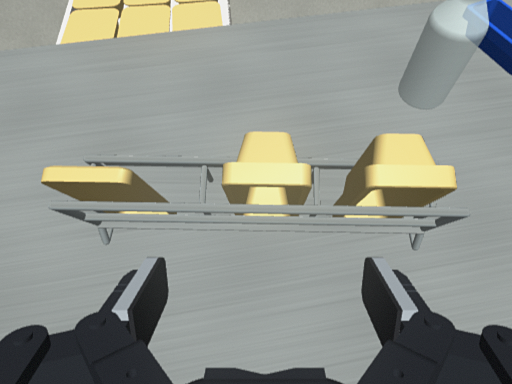

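```bash
python3 - <<'E'
import cv2,numpy as np
a=cv2.imread("pics/w1.png")
cv2.imwrite("pics/c3.png",cv2.resize(a[120:230,205:475],None,fx=2.9,fy=2.9,interpolation=cv2.INTER_CUBIC))
E
```

```text
(no output)
```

View pics/c3.png

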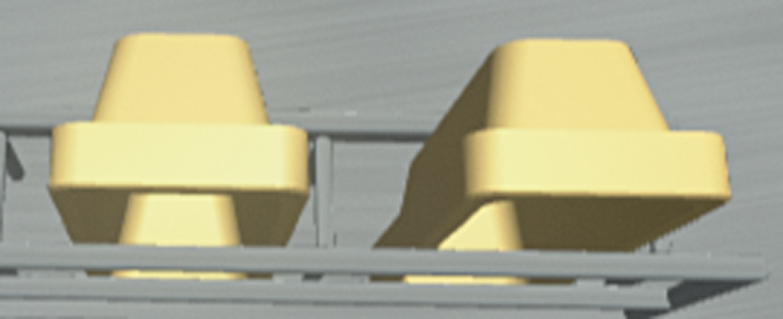

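```bash
python3 - <<'E'
from h import *
f,C,s=snap("wrist","w1b")
px=lambda u,v:(u/2.9+205-.3,v/2.9+120-.3)
for n,(a,b,c,d) in dict(B=((49,188),(308,192),(52,124),(306,126)),A=((466,191),(730,197),(467,131),(724,133))).items():
  for z in(165,168,171):
    p,q=onz(C,px(*a),z),onz(C,px(*b),z);r,t=onz(C,px(*c),z+3.9),onz(C,px(*d),z+3.9)
    w=p-q;print(n,z,(p+q)/2,np.linalg.norm(w),np.degrees(np.arctan2(-w[0],w[1])),"back",(r+t)/2,np.linalg.norm(r-t),"sep",np.linalg.norm((r+t-p-q)/2))
E
```

```text
B 165 [528.64 185.96 165.  ] 62.673750810146394 -11.097063360260744 back [544.66 182.95 168.9 ] 62.641522336510334 sep 16.757893843268477
B 168 [526.9  186.28 168.  ] 61.76449562864319 -11.097063360260828 back [542.65 183.32 171.9 ] 61.715265441772964 sep 16.490699315294545
B 171 [525.17 186.6  171.  ] 60.855240447139956 -11.09706336026081 back [540.65 183.69 174.9 ] 60.78900854703563 sep 16.22376109803998
A 165 [509.84  86.54 165.  ] 63.30298670982204 -11.58625923088529 back [524.73  82.69 168.9 ] 62.896888956713596 sep 15.864089544931996
A 168 [508.38  88.31 168.  ] 62.384602730460486 -11.586259230885217 back [523.02  84.54 171.9 ] 61.966856050732794 sep 15.609275776081024
A 171 [506.92  90.07 171.  ] 61.46621875109895 -11.586259230885249 back [521.31  86.4  174.9 ] 61.036823144752 sep 15.354782675791622
```

```bash
cat >> h.py <<'E'
YAW=-10.7; EL=-50.
TOP=dict(B=np.array([526.5,186.5,168.8]),A=np.array([508,88.3,168.8]))
GX,GZ=19.7,15.3   # TCP in tray coordinates
def rack_tcp(n,up=0,gx=GX,gz=GZ):
    T=rackframe(YAW);return TOP[n]+T@[gx-70+up,0,gz-23]
E
python3 - <<'E'
from h import *
o=ori(EL,YAW).as_rotvec()
print([inverse_kinematics(rack_tcp("B",u),o) for u in(100,50,0,150)])
move_ptp(rack_tcp("B",105),o)
s=observe();print(s["clock"],s["ee_pos"],rack_tcp("B",105),s["joint_pos"],s["wrist_force"])
f,C,s=snap("wrist","w2")
E
```

```text
[array([-1.22,  0.48,  0.81,  2.23,  1.27,  0.12,  2.73]), array([-1.02,  0.54,  0.57,  2.25,  2.04,  0.21,  1.93]), array([-0.91,  0.63,  0.45,  2.27,  2.35,  0.31,  1.6 ]), array([-0.51,  0.28, -0.2 ,  2.16,  1.26,  0.61,  2.78])]
3.05 [520.27 187.67 223.22] [520.84 187.57 223.74] [-1.18  0.44  0.74  2.22  1.28  0.18  2.72] [-0.26  0.36  0.21]
```

View pics/w2.png

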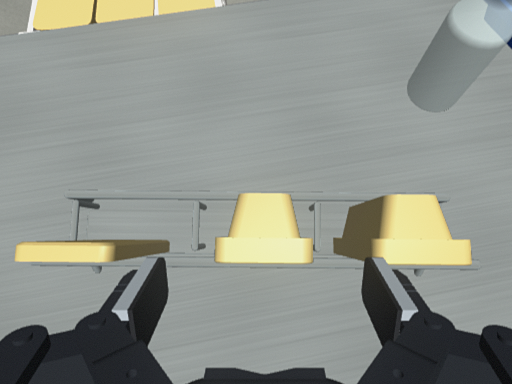

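The wrist view shows tray B centred between the fingers: tray at column 264, finger tips at 165 and 363. I'll descend along the lean.

```bash
python3 - <<'E'
from h import *
o=ori(EL,YAW).as_rotvec()
movel(rack_tcp("B",0),speed=70)
s=observe();print(s["clock"],s["ee_pos"]-rack_tcp("B",0),s["joint_pos"],s["wrist_force"])
f,C,s=snap("wrist","w3");f,C,s=snap("scene","s3")
cv2.imwrite("pics/s3c.png",cv2.resize(f[90:230,260:420,::-1],None,fx=4,fy=4,interpolation=cv2.INTER_CUBIC))
E
```

```text
5.0667 [0.03 0.15 0.26] [-0.79  0.61  0.27  2.26  2.16  0.39  1.81] [-0.97 -0.45 -0.02]
```

View pics/w3.png

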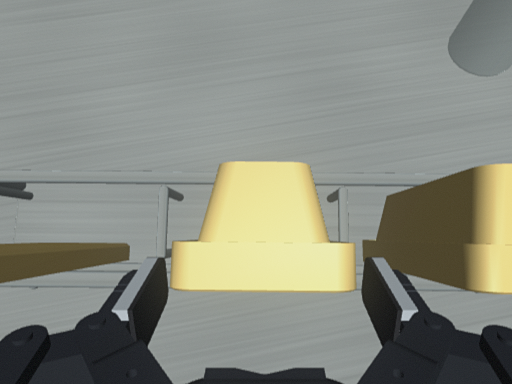

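View pics/s3c.png

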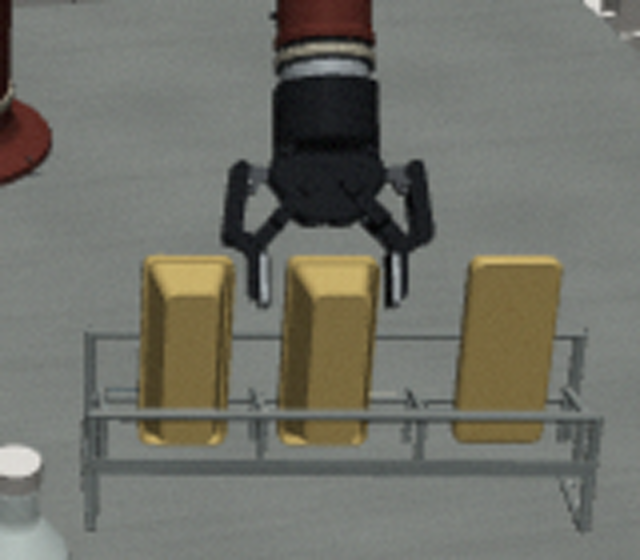

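```bash
python3 - <<'E'
from h import *
print(move_gripper(50))
s=observe();print(s["clock"],s["finger_gap"],s["wrist_force"],s["moment"])
f,C,s=snap("wrist","w4")
E
```

```text
False
5.5 62.69914777833903 [-3.11  0.4   4.58] [-0.12  0.46 -0.05]
```

View pics/w4.png

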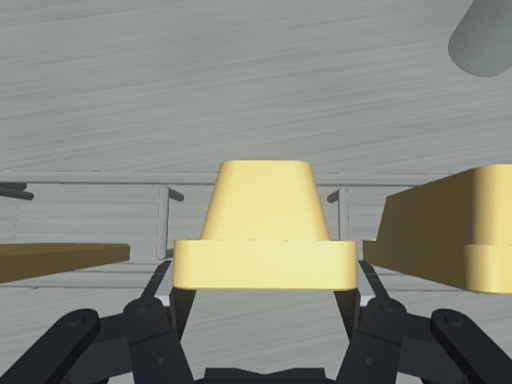

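```bash
python3 - <<'E'
from h import *
for u in(150,135,120,100,80):
    try: movel(rack_tcp("B",u),speed=90);print("ok",u);break
    except PlanningError as e: print(u,e)
s=observe();print(s["clock"],s["ee_pos"],s["joint_pos"],s["finger_gap"],s["wrist_force"])
f,C,s=snap("wrist","w5");f,C,s=snap("scene","s5")
cv2.imwrite("pics/s5c.png",cv2.resize(f[60:230,200:440,::-1],None,fx=3,fy=3,interpolation=cv2.INTER_CUBIC))
E
```

```text
ok 150
8.5 [510.01 189.63 267.23] [-0.78  0.27  0.13  2.17  1.2   0.51  2.84] 62.127249817456885 [-0.42  0.02 -0.84]
```

View pics/w5.png

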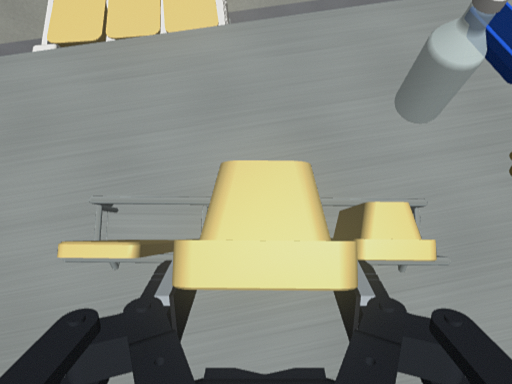

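View pics/s5c.png

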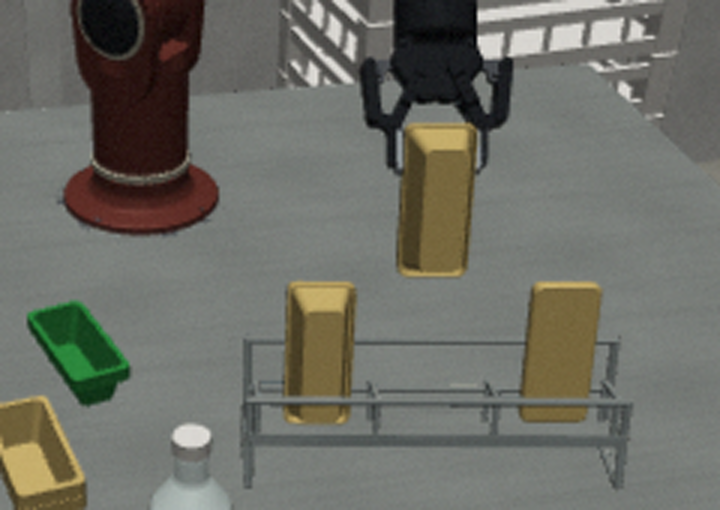

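```bash
python3 - <<'E'
from h import *
s=observe();q0=s["joint_pos"]
o=ori(EL,YAW).as_rotvec()
h=R.from_euler("z",9.2,degrees=True).apply([1,0,0])
for e in(-26,):
  o2=ori(e,9.2).as_rotvec()
  cen=np.array([562,-195,39.])
  for dz in(16,40,80,120,160,200):
    print(e,dz,inverse_kinematics(cen+[0,0,dz]-GX*h+[0,0,GZ],o2))
for p,el,yw in(([510,190,330],-50,YAW),([510,100,340],-40,0),([510,0,340],-30,0),([500,190,330],-26,YAW),([530,-100,300],-26,9)):
    print(p,el,inverse_kinematics(p,ori(el,yw).as_rotvec()))
E
```

```text
-26 16 [ 1.33  1.31 -1.07  2.4   3.19  0.78  2.83]
-26 40 None
-26 80 None
-26 120 [ 1.36  1.01 -1.15  2.4   3.15  0.63  2.61]
-26 160 [ 1.42  0.95 -1.26  2.37  3.02  0.54  2.66]
-26 200 [ 1.36  0.7  -1.06  2.34  3.51  0.48  2.04]
[510, 190, 330] -50 [-1.56  0.33  1.16  2.09  0.34  0.38 -2.54]
[510, 100, 340] -40 [-0.68  0.06  0.28  2.32  1.77  0.3   2.65]
[510, 0, 340] -30 None
[500, 190, 330] -26 [-1.12  0.28  0.32  2.36  1.8   0.83  2.11]
[530, -100, 300] -26 None
```

```bash
python3 - <<'E'
from h import *
move_ptp([510,110,340],ori(-42,0).as_rotvec())
s=observe();print(s["clock"],s["ee_pos"],s["joint_pos"],s["finger_gap"])
h=R.from_euler("z",9.2,degrees=True).apply([1,0,0])
cen=np.array([562,-195,39.]);o2=ori(-26,9.2).as_rotvec()
for dz in(16,40,80,120,160,200): print(dz,inverse_kinematics(cen+[0,0,dz]-GX*h+[0,0,GZ],o2))
for p in([530,0,320],[550,0,300],[580,0,300],[550,-100,300],[580,-100,260]):
  for el,yw in((-30,0),(-40,0),(-50,0),(-26,9.2),(-40,-20),(-40,9.2)): print(p,el,yw,inverse_kinematics(p,ori(el,yw).as_rotvec()))
E
```

```text
Traceback (most recent call last):
station.PlanningError: the arm cannot take that pose within its joint ranges
```

```bash
cat > fit.py <<'E'
from h import *
import time
rng=np.random.default_rng(0);t0=time.time();D=[]
n=0
while len(D)<160 and time.time()-t0<200:
    n+=1
    a=rng.uniform(-1.2,1.4);r=rng.uniform(430,780);p=np.array([r*np.cos(a),r*np.sin(a),rng.uniform(80,450)])
    o=ori(rng.uniform(-100,-30),np.degrees(a)+rng.uniform(-40,40))*R.from_rotvec(rng.normal(0,.2,3))
    q=inverse_kinematics(p,o.as_rotvec())
    if q is not None:D.append(np.r_[q,p,o.as_rotvec()])
D=np.array(D);np.save("D.npy",D);print(n,len(D),time.time()-t0,D[:,:7].min(0),D[:,:7].max(0))
E
python3 fit.py
cat > kin.py <<'E'
import numpy as np
from scipy.spatial.transform import Rotation as R
from scipy.optimize import least_squares
def fk(P,q):
    # P: 7x(6): rotvec dir(3), point(3); then home rotvec, pos
    q=np.atleast_2d(q);N=len(q);Rm=R.identity(N);t=np.zeros((N,3))
    for i in range(7):
        w=P[6*i:6*i+3];w=w/np.linalg.norm(w);c=P[6*i+3:6*i+6]
        Ri=R.from_rotvec(q[:,i:i+1]*w);ti=c-Ri.apply(c)
        t=t+Rm.apply(ti);Rm=Rm*Ri
    return Rm*R.from_rotvec(P[42:45]),t+Rm.apply(P[45:48])
E
cat > fit2.py <<'E'
from kin import *
D=np.load("D.npy");np.set_printoptions(precision=3,suppress=True,linewidth=150)
q,p,o=D[:,:7],D[:,7:10],R.from_rotvec(D[:,10:])
def res(P):
    r,t=fk(P,q);return np.r_[((t-p)/300).ravel(),(o.inv()*r).as_rotvec().ravel()]
best=None
for s3 in(1,-1):
 for s5 in(1,-1):
  for s7 in(1,-1):
   for hr in (0,1.57,-1.57,3.1):
    ax=[[0,0,-1],[0,1,0],[0,0,s3],[0,1,0],[0,0,s5],[0,1,0],[0,0,s7]]
    z=[0,300,300,700,700,1050,1050]
    P0=np.concatenate([np.r_[a,0.,0,h] for a,h in zip(ax,z)]+[[0,0,hr,0,0,1350.]])
    r=least_squares(res,P0,max_nfev=60)
    if best is None or r.cost<best.cost: best=r;print(s3,s5,s7,hr,r.cost)
r=least_squares(res,best.x,max_nfev=400);print(r.cost);np.save("P.npy",r.x)
e=res(r.x);n=3*len(q);print("pos err mm",abs(e[:n]).max()*300,"rot",abs(e[n:]).max());print(r.x.reshape(8,6))
E
timeout 500 python3 fit2.py
```

```text
180 160 10.869110584259033 [-2.33 -0.13 -1.27  0.52 -1.35  0.05 -2.57] [2.12 1.31 1.19 2.41 3.72 1.97 2.84]
1 1 1 0 9.744465520887339e-20
1 1 1 -1.57 8.967763955416569e-20
1 -1 -1 0 8.782755341413559e-20
1 -1 -1 -1.57 8.488256661248682e-20
1 -1 -1 3.1 8.471840237972592e-20
-1 -1 -1 -1.57 8.465755881160948e-20
8.465755881160948e-20
pos err mm 5.5055920711311046e-08 rot 8.189485201093305e-11
[[  -0.       0.      -1.      -0.       0.      -2.056]
 [   0.       1.001   -0.       0.       1.466  255.6  ]
 [   0.      -0.      -1.003    0.     -12.2    302.272]
 [   0.       1.001   -0.       0.       0.691  805.769]
 [   0.      -0.      -1.001    0.     -21.5    706.276]
 [   0.       1.001   -0.       0.      17.829 1178.018]
 [   0.      -0.      -1.       0.     -21.85  1056.616]
 [   0.      -0.      -3.142    0.     -21.85  1483.908]]
```

```bash
cat >> kin.py <<'E'
P=None
try:P=np.load("P.npy")
except Exception:pass
LO=np.array([-3.12,-.3,-1.34,.26,-1.36,.01,-2.84])+.02;HI=np.array([3.12,2.06,1.32,2.42,4.5,1.98,2.84])-.02
MID=(LO+HI)/2;RNG=(HI-LO)/2
def ik(p,o,q0,w=.01):
    """pose IK near q0 (bounded), w = pull toward q0"""
    f=lambda q:np.r_[(lambda r,t:np.r_[(t[0]-p)/300,(o.inv()*r[0]).as_rotvec()])(*fk(P,q)),]
    q0=np.clip(q0,LO+1e-4,HI-1e-4)
    g=lambda q:np.r_[f(q),w*(q-q0)]
    r=least_squares(g,q0,bounds=(LO,HI),max_nfev=80)
    r=least_squares(lambda q:np.r_[f(q),1e-6*(q-r.x)],r.x,bounds=(LO,HI),max_nfev=60)
    return r.x,np.abs(f(r.x)).max()
def ikmulti(p,o,n=30,seed=0,extra=()):
    rng=np.random.default_rng(seed);out=[]
    for q0 in list(extra)+[rng.uniform(LO,HI) for _ in range(n)]:
        q,e=ik(p,o,q0,.002)
        if e<1e-4: out.append(q)
    return np.array(out)
def links(q):
    "elbow, wrist and TCP points"
    q=np.atleast_2d(q);Rm=R.identity(len(q));t=np.zeros((len(q),3));pts=[]
    for i in range(7):
        w=P[6*i:6*i+3];w=w/np.linalg.norm(w);c=P[6*i+3:6*i+6]
        if i in(3,5):
            cc=c.copy();cc[1]=0;pts.append((t+Rm.apply(cc))[0])
        Ri=R.from_rotvec(q[:,i:i+1]*w);t=t+Rm.apply(c-Ri.apply(c));Rm=Rm*Ri
    return pts+[(t+Rm.apply(P[45:48]))[0]]
E
python3 - <<'E'
from h import *; from kin import *
h=R.from_euler("z",9.2,degrees=True).apply([1,0,0]);cen=np.array([562,-195,39.]);o=ori(-26,9.2)
q=observe()["joint_pos"]
for dz in(18,60,120):
    S=ikmulti(cen+[0,0,dz]-GX*h+[0,0,GZ],o,25,extra=[q])
    m=[np.min(np.minimum(x-LO,HI-x)) for x in S]
    k=np.argsort(m)[::-1][:5]
    print(dz,len(S));print(np.c_[S[k],np.array(m)[k],[np.abs(x-q).max() for x in S[k]]])
    print([np.round(v) for v in links(S[k[0]])])
E
```

```text
18 13
[[ 1.3   1.26 -1.01  2.4   3.28  0.79  2.72  0.    2.08]
 [ 1.28  1.23 -0.97  2.4   3.33  0.8   2.65  0.    2.13]
 [ 1.27  1.21 -0.94  2.4   3.36  0.81  2.62  0.    2.16]
 [ 1.27  1.21 -0.94  2.4   3.36  0.81  2.61  0.    2.16]
 [ 1.27  1.21 -0.94  2.4   3.36  0.81  2.61  0.    2.16]]
[array([ 134., -503.,  435.]), array([ 264., -252.,  188.]), array([ 543., -198.,   72.])]
60 0
[]Traceback (most recent call last):
  File "<stdin>", line 9, in <module>
IndexError: index 0 is out of bounds for axis 0 with size 0
```

```bash
python3 - <<'E'
from h import *; from kin import *
c=capture("wrist");K=c["intrinsics"];Tt=c["T_tool_cam"]
obj=np.array([[70,32,23],[70,-32,23],[70,32,7],[70,-32,7],[56,18,-23],[56,-18,-23.]])
# image left/right: tool x=-Y side; camera right = tool x ; tray y = z x x
img=np.array([[173.5,289.5],[356.5,289.5],[173,240],[356,240],[220.5,161],[311.5,161]])
for sgn in(1,-1):
    ob=obj*[1,sgn,1]
    ok,rv,tv=cv2.solvePnP(ob,img,K,None,flags=cv2.SOLVEPNP_SQPNP)
    pr=cv2.projectPoints(ob,rv,tv,K,None)[0][:,0]
    F=np.diag([1,-1,-1]);Rc=F@cv2.Rodrigues(rv)[0];tc=F@tv[:,0]
    Rt=Tt[:3,:3]@Rc;tt=Tt[:3,:3]@tc+Tt[:3,3]
    print(sgn,np.abs(pr-img).max(),np.linalg.det(Rt),"tray in tool",tt,"tcp in tray",-Rt.T@tt,"\n",Rt, "theta",np.degrees(np.arctan2(-Rt.T[2,2],-Rt.T[0,2])))
r=np.degrees(np.arctan2(530,440))
hh=R.from_euler("z",r,degrees=True).apply([1,0,0]);cen=np.array([440,530,23.])
q=observe()["joint_pos"]
for dz in(1,60,150,250):
    S=ikmulti(cen+[0,0,dz]-GX*hh+[0,0,GZ],ori(-26,r),15,extra=[q])
    if len(S):
        m=[np.min(np.minimum(x-LO,HI-x)) for x in S];k=np.argsort([np.abs(x-q).max() for x in S])[:3];print(dz,len(S));print(np.c_[S[k],np.array(m)[k]])
E
```

```text
1 2.223689323781116 0.999999999999996 tray in tool [ 3.06 -8.03 32.54] tcp in tray [27.49  2.22 19.29] 
 [[-0.03 -1.    0.  ]
 [-0.36  0.01  0.93]
 [-0.93  0.03 -0.36]] theta 21.295464025457427
-1 5.184768360725741 0.999999999999996 tray in tool [  2.17 -85.49 -62.48] tcp in tray [105.75  -0.65  -5.85] 
 [[-0.01  1.    0.  ]
 [ 0.84  0.01  0.54]
 [ 0.54  0.01 -0.84]] theta 122.99376472508571
1 4
[[-0.58  1.1  -0.52  2.31  2.98  1.36  2.04  0.09]
 [-0.82  1.04 -0.16  2.32  3.06  1.33  1.7   0.08]
 [-0.87  1.03 -0.09  2.32  3.07  1.33  1.64  0.08]]
60 4
[[-0.54  0.97 -0.58  2.33  2.91  1.25  2.07  0.07]
 [-0.63  0.93 -0.45  2.33  2.95  1.23  1.95  0.07]
 [-0.81  0.89 -0.18  2.34  3.03  1.21  1.72  0.06]]
150 4
[[-0.48  0.76 -0.68  2.32  2.79  1.04  2.12  0.08]
 [-0.61  0.7  -0.47  2.32  2.88  1.    1.94  0.08]
 [-0.73  0.68 -0.3   2.32  2.95  0.98  1.81  0.08]]
250 4
[[-0.39  0.53 -0.77  2.24  2.64  0.76  2.2   0.16]
 [-0.66  0.45 -0.37  2.25  2.86  0.68  1.89  0.15]
 [-0.93  0.43 -0.01  2.25  3.06  0.66  1.61  0.15]]
```

```bash
cat >> kin.py <<'E'
def traypts(q,gx=19.7,gz=15.3,th=26):
    c,s=np.cos(np.radians(th)),np.sin(np.radians(th))
    # tool axes in tray frame: z=(-c,0,-s); x=+y_tray sign by construction: tool x=-Y, tray x=-h, tray y=z x x
    Z=np.array([-c,0,-s]);X=np.array([0,1,0.]);Y=np.cross(Z,X);M=np.c_[X,Y,Z]
    r,t=fk(P,q);W=r.as_matrix()@M.T
    cor=np.array([[a*70,b*32,23*d] for a in(-1,1) for b in(-1,1) for d in(-1,1)])
    return np.einsum('nij,kj->nki',W,cor-[gx,0,gz])+t[:,None]
def seg(a,b,n=15):return a+(b-a)*np.linspace(0,1,n)[:,None]
E
python3 - <<'E'
from h import *; from kin import *
r=np.degrees(np.arctan2(530,440))
hh=R.from_euler("z",r,degrees=True).apply([1,0,0]);cen=np.array([440,530,23.])
q=observe()["joint_pos"]
w=traypts(q);print(w[0].min(0),w[0].max(0))
qh,e=ik(cen+[0,0,110]-GX*hh+[0,0,GZ],ori(-26,r),np.array([-.61,.7,-.47,2.32,2.88,1,1.94]));print(qh,e)
for via in([450,230,310],[430,260,300],[440,300,300],[420,320,320]):
  for el,yw in((-40,15),(-45,10),(-35,25),(-40,25)):
    qv,e=ik(np.array(via),ori(el,yw),(q+qh)/2)
    if e>1e-4: print(via,el,"no");continue
    pts=np.concatenate([traypts(seg(q,qv)),traypts(seg(qv,qh))])
    near=pts[(pts[:,:,0]>490)&(pts[:,:,1]<370)]
    print(via,el,yw,qv,"minz near rack",near[:,2].min() if len(near) else None)
E
```

```text
[443.65 142.43 195.73] [599.58 232.51 294.74]
[-0.62  0.8  -0.46  2.33  2.91  1.11  1.94] 1.8947806286936005e-15
[450, 230, 310] -40 15 [-0.61  0.1  -0.13  2.39  1.98  0.4   2.39] minz near rack 185.4549707753982
[450, 230, 310] -45 10 [-0.6   0.1  -0.17  2.3   1.49  0.42  2.8 ] minz near rack 173.28440587118638
[450, 230, 310] -35 no
[450, 230, 310] -40 25 [-0.09  0.11 -0.54  2.4   2.44  0.28  2.17] minz near rack 195.73467408607775
[430, 260, 300] -40 15 [-0.68  0.13 -0.19  2.4   1.89  0.5   2.38] minz near rack 194.12893649529985
[430, 260, 300] -45 10 [-0.67  0.13 -0.22  2.31  1.49  0.51  2.7 ] minz near rack 183.776206061674
[430, 260, 300] -35 no
[430, 260, 300] -40 no
[440, 300, 300] -40 15 [-0.72  0.19 -0.22  2.32  1.79  0.54  2.45] minz near rack 195.73467408607775
[440, 300, 300] -45 10 [-0.69  0.19 -0.28  2.23  1.43  0.57  2.73] minz near rack 183.9796771835645
[440, 300, 300] -35 no
[440, 300, 300] -40 25 [-0.6   0.16 -0.23  2.36  2.16  0.38  2.29] minz near rack 195.73467408607775
[420, 320, 320] -40 15 [-0.76  0.16 -0.27  2.28  1.6   0.59  2.59] minz near rack 195.73467408607775
[420, 320, 320] -45 10 [-0.7   0.17 -0.34  2.19  1.3   0.64  2.81] minz near rack 195.73467408607775
[420, 320, 320] -35 25 [-0.68  0.14 -0.26  2.39  2.14  0.52  2.23] minz near rack 195.73467408607775
[420, 320, 320] -40 25 [-0.71  0.12 -0.2   2.33  1.88  0.39  2.51] minz near rack 195.73467408607775
```

```bash
cat > bench.py <<'E'
from h import *; from kin import *
def bench_place(cen,r,via,viaor,th=26,hover=None,gx=GX,gz=GZ):
    hh=R.from_euler("z",r,degrees=True).apply([1,0,0])
    pos=lambda dz:cen+[0,0,dz]-gx*hh+[0,0,gz]
    q=observe()["joint_pos"]
    qh,e=ik(pos(80),ori(-th,r),np.array([-.61,.8,-.47,2.33,2.9,1.1,1.94]));assert e<1e-4
    for v,a in zip(via,viaor):
        qv,e=ik(np.array(v),ori(*a),(q+qh)/2);assert e<1e-4,v;set_joints(qv)
    set_joints(qh);q=qh
    f0=observe()["wrist_force"]
    for dz in(30,6,4.5,3,1.5,0,-1,-2):
        q,e=ik(pos(dz),ori(-th,r),q);assert e<1e-4
        set_joints(q)
        s=observe();df=s["wrist_force"]-f0
        if dz<10: print(dz,df,s["clock"])
        if dz<10 and df[2]>4: break
E
python3 - <<'E'
from bench import *
bench_place(np.array([440,530,23.]),np.degrees(np.arctan2(530,440)),[[440,300,300]],[(-40,15)])
f,C,s=snap("scene","s6");f,C,s=snap("wrist","w6");f,C,s=snap("top","t6");print(s["finger_gap"],s["ee_pos"])
E
```

```text
6 [1.2  2.72 4.78] 10.9083
62.395524808773686 [428.39 516.42  47.88]
```

View pics/s6.png

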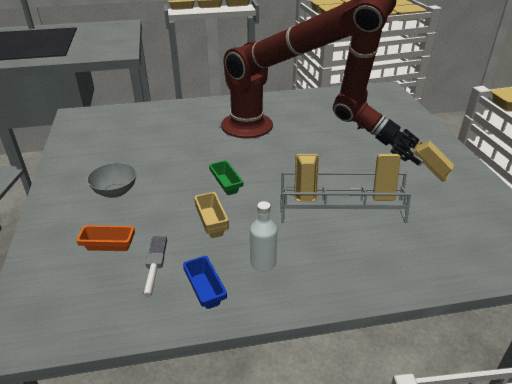

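View pics/w6.png

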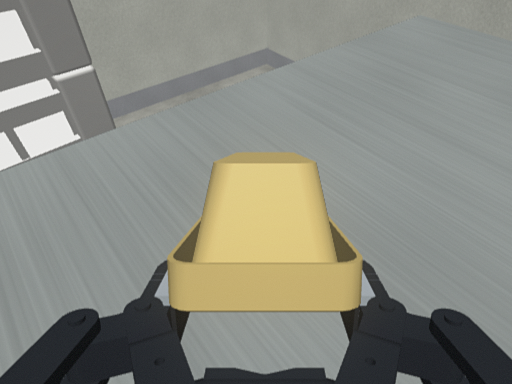

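The scene and wrist pictures (tray at 434,160 in the scene) show the tray mouth-down. My wrist roll is 180° off, so I'll lift clear and turn joint 7 by half a turn.

```bash
sed -i 's/X=np.array(\[0,1,0.\]);Y/X=np.array([0,-1,0.]);Y/' kin.py
python3 - <<'E'
from bench import *
r=np.degrees(np.arctan2(530,440));cen=np.array([440,530,23.])
hh=R.from_euler("z",r,degrees=True).apply([1,0,0])
pos=lambda dz:cen+[0,0,dz]-GX*hh+[0,0,GZ]
q,e=ik(pos(130),ori(-26,r),observe()["joint_pos"]);assert e<1e-4
print(traypts(observe()["joint_pos"])[0][:,2].min())
set_joints(q)
q2=q.copy();q2[6]-=np.pi;print(traypts(q2)[0].round(0)[:,2],traypts(seg(q,q2))[:,:,2].min())
set_joints(q2)
s=observe();print(s["clock"],s["joint_pos"],s["wrist_force"])
f,C,s=snap("scene","s7");f,C,s=snap("wrist","w7")
E
```

```text
-27.314275277210555
[130. 176. 130. 176. 130. 176. 130. 176.] 84.01004278365862
14.275 [-0.61  0.75 -0.47  2.33  2.89  1.06 -1.2 ] [-0.03 -0.37 -0.29]
```

View pics/s7.png

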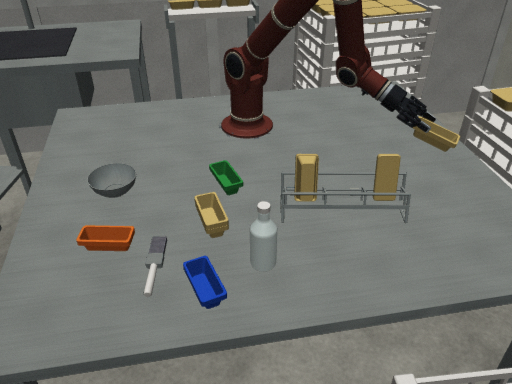

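View pics/w7.png

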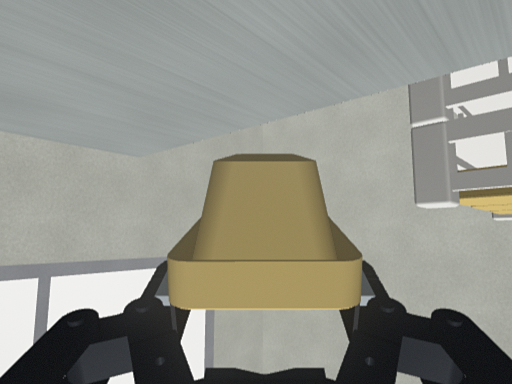

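```bash
cat >> h.py <<'E'
OBJ=np.array([[70,32,23],[70,-32,23],[70,32,7],[70,-32,7],[56,18,-23],[56,-18,-23.],[-56,18,-23],[-56,-18,-23]])
def pnp(img,c,n=8):
    K=c["intrinsics"];Tt=c["T_tool_cam"]
    ok,rv,tv=cv2.solvePnP(OBJ[:n],np.array(img,float)[:n],K,None,flags=cv2.SOLVEPNP_SQPNP)
    pr=cv2.projectPoints(OBJ[:n],rv,tv,K,None)[0][:,0]
    F=np.diag([1,-1,-1.]);Rt=Tt[:3,:3]@F@cv2.Rodrigues(rv)[0];tt=Tt[:3,:3]@F@tv[:,0]+Tt[:3,3]
    z=Rt.T[:,2];print("reproj",(pr-img).round(1).tolist(),"tcp in tray",-Rt.T@tt,"theta",np.degrees(np.arctan2(-z[2],-z[0])));return Rt,tt
E
python3 - <<'E'
from h import *
c=capture("wrist")
pnp([[168.5,309],[361.5,309],[168.5,262],[361,262],[214,161.5],[317,160.5],[232,154],[302,154]],c)
pnp([[173.5,289.5],[356.5,289.5],[173,240],[356,240],[220.5,161],[311.5,161]],c,6)
f=c["frame"][:,:,::-1];cv2.imwrite("pics/w8c.png",cv2.resize(f[140:330,150:380],None,fx=3,fy=3,interpolation=cv2.INTER_CUBIC))
E
```

```text
reproj [[-2.4, -0.8], [2.8, -0.1], [-4.6, -1.3], [5.2, -1.0], [-1.2, 1.9], [0.2, 2.7], [8.1, -0.4], [-8.1, -0.5]] tcp in tray [17.69  1.01 25.28] theta 10.711875429413622
reproj [[-0.7, -2.2], [0.9, -1.1], [0.3, 1.2], [0.7, 1.6], [-0.7, 0.5], [-0.3, -0.1]] tcp in tray [26.1   1.54 20.33] theta 21.38238877821067
```

View pics/w8c.png

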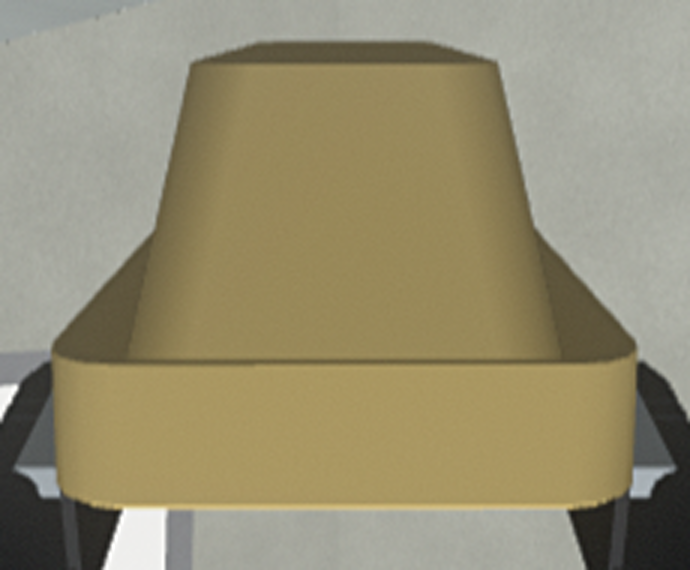

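```bash
python3 - <<'E'
from h import *
c=capture("wrist")
Rt,tt=pnp([[168.5,308.5],[361.5,308.5],[167.5,260.5],[362,260.5],[213,161],[316.5,161],[237,154],[293.5,154]],c)
print(Rt)
E
```

```text
reproj [[-1.6, -1.6], [1.4, -1.5], [-2.6, -0.7], [2.8, -0.7], [0.1, 2.5], [-0.1, 2.4], [1.5, -0.1], [-1.5, -0.2]] tcp in tray [19.01  0.49 25.12] theta 10.76665360639933
[[-0.   -1.    0.  ]
 [-0.19  0.    0.98]
 [-0.98  0.   -0.19]]
```

```bash
python3 - <<'E'
from bench import *
r=np.degrees(np.arctan2(530,440));cen=np.array([440,530,23.])
hh=R.from_euler("z",r,degrees=True).apply([1,0,0]);O=ori(-26,r)*R.from_euler("z",180,degrees=True)
pos=lambda z:np.array([440,530,z])-GX*hh
q=observe()["joint_pos"];q,e=ik(pos(72),O,q);assert e<1e-4
set_joints(q);f0=observe()["wrist_force"]
for z in(66,62,58,54,51,48,46,44,42,40,38.5):
    q,e=ik(pos(z),O,q);assert e<1e-4
    set_joints(q);s=observe();df=s["wrist_force"]-f0;print(z,df,s["ee_pos"][2],s["clock"])
    if df[2]>12: break
f,C,s=snap("wrist","w9");f,C,s=snap("scene","s9");cv2.imwrite("pics/s9c.png",cv2.resize(f[100:180,380:490,::-1],None,fx=6,fy=6,interpolation=cv2.INTER_CUBIC))
E
```

```text
66 [-0.29  0.65  0.02] 67.67684327339333 15.2
62 [-1.05 -2.02  4.13] 63.800117694268316 15.45
58 [-0.43 -1.96  8.79] 61.25473364219564 15.7
54 [-2.02 -3.4  11.44] 58.30761320022493 15.95
51 [-2.82 -3.06  9.83] 54.84662112829017 16.2
48 [-2.51 -3.62  8.61] 51.465125634016154 16.45
46 [-3.34 -3.44  9.91] 49.50930354782224 16.7
44 [-2.68 -4.36 10.01] 47.56532667718623 16.95
42 [-2.53 -3.65 10.13] 45.59830567063775 17.2
40 [-2.25 -2.81  8.38] 43.29231015143074 17.45
38.5 [-2.39 -3.17  8.78] 41.894334046446865 17.7
```

View pics/w9.png

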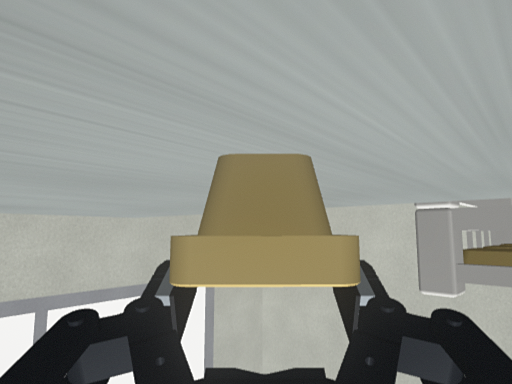

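View pics/s9c.png

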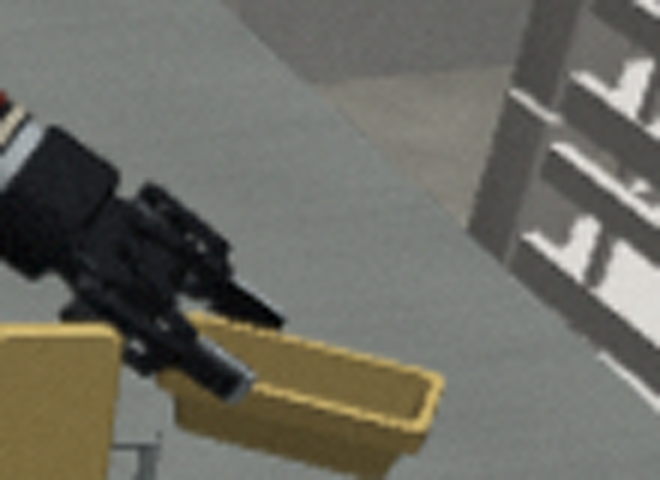

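```bash
python3 - <<'E'
from bench import *
r=np.degrees(np.arctan2(530,440))
hh=R.from_euler("z",r,degrees=True).apply([1,0,0]);O=ori(-26,r)*R.from_euler("z",180,degrees=True)
pos=lambda z:np.array([440,530,z])-GX*hh
q=observe()["joint_pos"];f0=observe()["wrist_force"][2];print(f0)
for z in(36.5,34.5):
    q,e=ik(pos(z),O,q);set_joints(q);s=observe();print(z,s["wrist_force"],s["ee_pos"][2])
    if s["wrist_force"][2]-f0>6: break
move_gripper(85)
p=observe()["ee_pos"];d=O.as_matrix()[:,2]
# back out along -d
for b in(40,90):
    q,e=ik(p-b*d+[0,0,b*.15],O,q);assert e<1e-4;set_joints(q)
f,C,s=snap("top","t10");print(s["clock"],s["joint_pos"])
m=gold(f);m[:,100:]=0;cs,_=cv2.findContours(m,cv2.RETR_EXTERNAL,cv2.CHAIN_APPROX_NONE)
for k in cs:
    if 300<cv2.contourArea(k)<3000:
        bx=cv2.boxPoints(cv2.minAreaRect(k));W=np.array([onz(C,x,46) for x in bx]);print(bx,W,W.mean(0))
cv2.imwrite("pics/t10c.png",cv2.resize(f[180:330,0:160,::-1],None,fx=4,fy=4,interpolation=cv2.INTER_CUBIC))
E
```

```text
7.803048794947827
36.5 [-4.31 -6.46 14.26] 41.85590128898784Traceback (most recent call last):
  File "<stdin>", line 13, in <module>
AssertionError
```

```bash
python3 - <<'E'
from bench import *
r=np.degrees(np.arctan2(530,440));O=ori(-26,r)*R.from_euler("z",180,degrees=True)
s=observe();p=s["ee_pos"];q=s["joint_pos"];print(s["finger_gap"])
for b in(50,130):
    q,e=ik(p+[0,0,b],O,q);assert e<1e-4;set_joints(q)
f,C,s=snap("top","t10");print(s["clock"],s["joint_pos"],s["ee_pos"])
m=gold(f);m[:,110:]=0;cs,_=cv2.findContours(m,cv2.RETR_EXTERNAL,cv2.CHAIN_APPROX_NONE)
for k in cs:
    if 100<cv2.contourArea(k)<3000:
        bx=cv2.boxPoints(cv2.minAreaRect(k));W=np.array([onz(C,x,46) for x in bx]);print(bx,W,W.mean(0))
cv2.imwrite("pics/t10c.png",cv2.resize(f[180:330,0:160,::-1],None,fx=4,fy=4,interpolation=cv2.INTER_CUBIC))
f,C,s=snap("scene","s10")
E
```

```text
85.1940216450694
19.1417 [-0.62  0.76 -0.47  2.33  2.9   1.06 -1.2 ] [427.64 514.45 166.14]
[[ 43.31 238.43]
 [ 56.92 222.1 ]
 [ 78.56 240.13]
 [ 64.95 256.46]] [[455.96 605.25  46.  ]
 [507.29 563.08  46.  ]
 [447.29 490.89  46.  ]
 [396.59 533.11  46.  ]] [451.78 548.08  46.  ]
[[ 88.   0.]
 [109.   0.]
 [109.  68.]
 [ 88.  68.]] [[1277.91  482.9    46.  ]
 [1274.97  409.41   46.  ]
 [1025.95  404.37   46.  ]
 [1028.57  476.15   46.  ]] [1151.85  443.21   46.  ]
```

View pics/t10c.png

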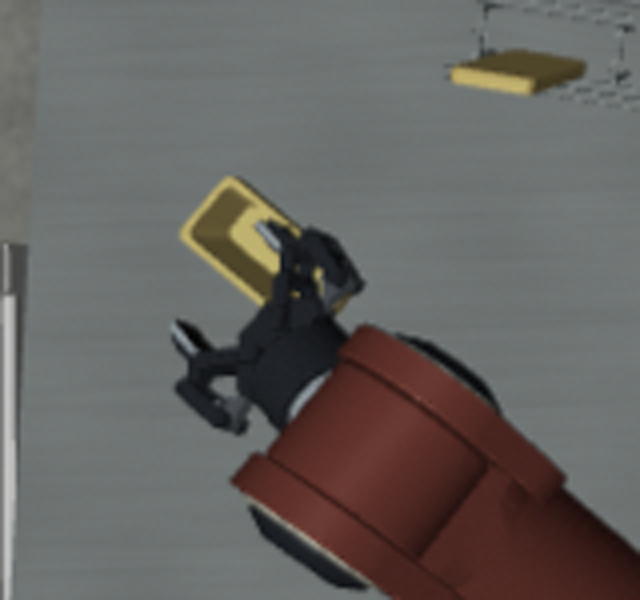

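View pics/s10.png

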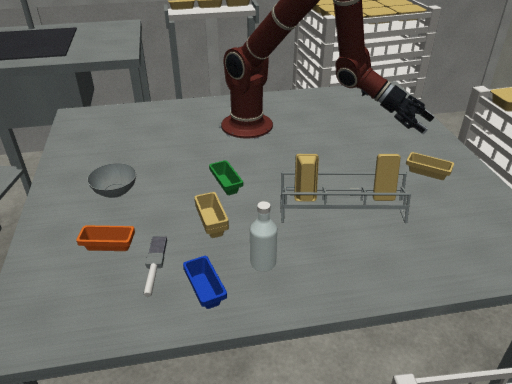

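```bash
cat >> h.py <<'E'
def rim(f,C,z,near,name):
    "outer gold contour nearest px of point 'near' -> centre, yaw at height z"
    m=gold(f);m=cv2.morphologyEx(m,cv2.MORPH_CLOSE,np.ones((3,3)))
    cs,_=cv2.findContours(m,cv2.RETR_EXTERNAL,cv2.CHAIN_APPROX_NONE)
    u=proj(C,near)[0];k=min([k for k in cs if cv2.contourArea(k)>1500],key=lambda k:-cv2.pointPolygonTest(k,(float(u[0]),float(u[1])),True))
    W=np.array([onz(C,p+0.,z)[:2] for p in k[:,0]]).astype(np.float32)
    hull=cv2.convexHull(W)
    (c,(w,h),a)=cv2.minAreaRect(hull);b=cv2.boxPoints(((c),(w,h),a))
    e=[b[1]-b[0],b[2]-b[1]];e=max(e,key=np.linalg.norm);y=np.degrees(np.arctan2(e[1],e[0]));y=(y+90)%180-90
    print(name,"c",np.array(c),"size",sorted((w,h)),"yaw",y,"px",u);return np.array(c),y
E
python3 - <<'E'
from bench import *
O=ori(-90,50)
q=observe()["joint_pos"]
S=ikmulti(np.array([448,540,140.]),O,12,extra=[q]);S=S[np.argsort([np.abs(x-q).max() for x in S])];print(S[:2])
set_joints(S[0])
f,C,s=snap("wrist","w11");print(s["clock"])
rim(f,C,46,[448,540,46],"bench")
E
```

```text
[[-0.38  1.12 -1.32  1.34  1.07  1.46 -2.33]
 [-0.48  0.94 -0.92  1.34  0.75  1.22 -2.15]]
20.8417
bench c [438.17 528.72] size [63.76681900024414, 139.65066528320312] yaw 50.363663 px [263.96 192.71]
```

View pics/w11.png

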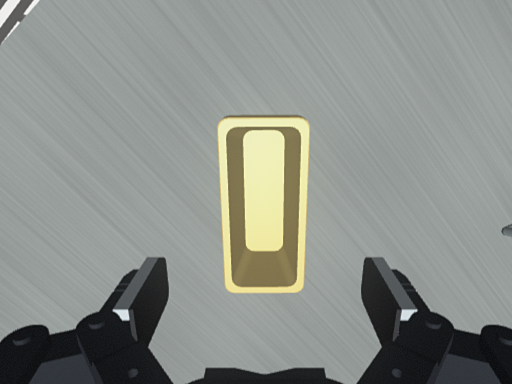

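```bash
python3 - <<'E'
from bench import *
O=ori(-90,50.36);q=observe()["joint_pos"]
for z in(80,25):
    q,e=ik(np.array([438.2,528.7,z]),O,q);assert e<1e-4,e
    set_joints(q)
print(observe()["ee_pos"])
move_gripper(50);s=observe();print(s["finger_gap"],s["clock"])
q,e=ik(np.array([438.2,528.7,270]),O,s["joint_pos"]);assert e<1e-4,e
set_joints(q)
s=observe();print(s["joint_pos"],s["wrist_force"],s["finger_gap"],s["clock"])
h=R.from_euler("z",9.2,degrees=True).apply([1,0,0])
hov=np.array([562,-195,230])-125*h
for yw in(9.2,189.2):
    S=ikmulti(hov,ori(-90,yw),12,extra=[q])
    S=S[np.argsort([np.abs(x-q).max() for x in S])][:3]
    for x in S:
        r,t=fk(P,seg(q,x,25));print(yw,x,np.abs(x-q).max(),t[:,2].min(),np.hypot(t[:,0],t[:,1]).min(),"tilt",np.degrees(np.arccos(-r.as_matrix()[:,2,2])).max())
f,C,s=snap("wrist","w12")
E
```

```text
[438.33 528.99  25.62]
62.40407177561756 21.9167
[-0.39  0.95 -1.32  1.22  0.9   1.58 -2.22] [ 1.18 -0.12 -2.18] 62.307143510892296 22.8833
9.2 [ 0.83  0.42 -0.6   1.87  0.29  0.94 -1.31] 1.2217940349341327 230.00000000315185 488.4624475436372 tilt nan
9.2 [ 0.92  0.45 -0.73  1.87  0.36  0.96 -1.38] 1.3067476093850632 230.00000011443512 488.4624475287952 tilt nan
9.2 [ 1.08  0.54 -1.02  1.86  0.53  1.04 -1.57] 1.4715735493196214 229.9999999959232 488.46244757564193 tilt nan
189.2 [ 1.2   0.69 -1.32  1.86  0.73  1.19  1.36] 3.5866313206590017 229.99999994775726 488.46244763500124 tilt nan
189.2 [ 1.2   0.69 -1.32  1.86  0.73  1.19  1.36] 3.5866313223373387 230.00000000191199 488.46244753565446 tilt nan
189.2 [ 1.2   0.69 -1.32  1.86  0.73  1.19  1.36] 3.586631332818012 229.99999999289116 488.46244755168834 tilt nan<stdin>:17: RuntimeWarning: invalid value encountered in arccos
```

View pics/w12.png

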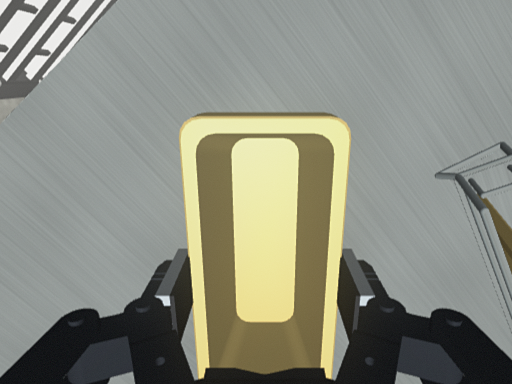

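```bash
python3 - <<'E'
from bench import *
h=R.from_euler("z",9.2,degrees=True).apply([1,0,0])
hov=np.array([562,-195,230])-125*h
q,e=ik(hov,ori(-90,9.2),np.array([.83,.42,-.6,1.87,.29,.94,-1.31]));assert e<1e-4
set_joints(q);dwell(.2)
f,C,s=snap("wrist","w13");print(s["clock"],s["ee_pos"],s["finger_gap"],s["qvel"])
E
```

```text
25.7667 [ 438.96 -214.45  229.95] 62.33128231440368 [ 0.  0.  0.  0. -0. -0.  0.]
```

View pics/w13.png

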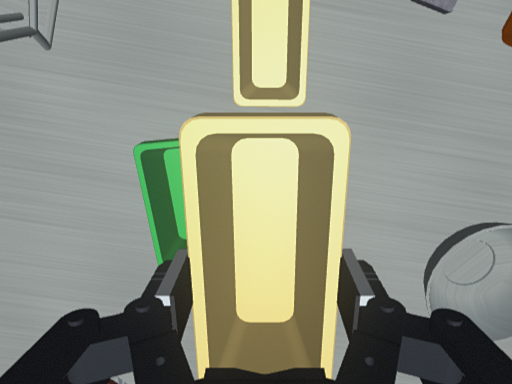

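```bash
python3 - <<'E'
from h import *
o=observe();c=capture("wrist");C=cam(c,o);f=c["frame"]
m=gold(f)[:109]
L=[];Rr=[]
for v in range(5,92,2):
    u=np.flatnonzero(m[v,200:340])+200;L.append(onz(C,(u[0]-.5,v),62)[:2]);Rr.append(onz(C,(u[-1]+.5,v),62)[:2])
E=[]
for u in range(246,296,2):
    v=np.flatnonzero(m[60:109,u])+60;E.append(onz(C,(u,v[-1]+.5),62)[:2]); 
print(v)
E=np.array(E)
def line(p):
    vx,vy,x,y=cv2.fitLine(np.array(p,np.float32),cv2.DIST_HUBER,0,.01,.01)[:,0];return np.array([x,y]),np.array([vx,vy])
(pl,dl),(pr,dr),(pe,de)=line(L),line(Rr),line(E)
a=[np.degrees(np.arctan2(*d[::-1])) for d in(dl,dr,de)];print(a)
d=dl*np.sign(dl[0])+dr*np.sign(dr[0]);d/=np.linalg.norm(d);n=np.array([-d[1],d[0]])
print("width",(pl-pr)@n);mid=((pl+pr)/2@n)*n
cen=mid+d*((pe@d)+70);print("stack c",cen,"yaw",np.degrees(np.arctan2(d[1],d[0])))
E
```

```text
[ 60  61  62  63  64  65  66  67  68  69  70  71  72  73  74  75  76  77
  78  79  80  81  82  83  84  85  86  87  88  89  90  91  92  93  94  95
  96  97  98 105 106]
[np.float32(9.025276), np.float32(8.609275), np.float32(-80.69991)]
width 63.929108
stack c [ 564.08 -199.41] yaw 8.817275
```

```bash
python3 - <<'E'
from h import *
o=observe();c=capture("wrist");C=cam(c,o);f=c["frame"];m=gold(f)
zr=o["ee_pos"][2]+21
Tr=R.from_rotvec(o["eef_rot"]).as_matrix();print(Tr)
def tool(p):return Tr.T@(p-o["ee_pos"])
for v in range(150,245,15):
    u=np.flatnonzero(m[v,150:380])+150
    a,b=tool(onz(C,(u[0]-.5,v),zr)),tool(onz(C,(u[-1]+.5,v),zr));print(v,u[0],u[-1],a[:2],b[:2],"mid",(a+b)[0]/2,"w",(b-a)[0])
for u in(230,265,300):
    v=np.flatnonzero(m[108:140,u])+108;print(u,v[0],tool(onz(C,(u,v[0]-.5),zr))[:2], f[v[0]-1:v[0]+10,u].tolist() if u==265 else "")
E
```

```text
[[ 0.16 -0.99  0.  ]
 [-0.99 -0.16  0.  ]
 [-0.   -0.   -1.  ]]
150 180 349 [-29.77 -56.26] [ 31.31 -56.31] mid 0.769354333123756 w 61.08828358986685
165 181 348 [-29.85 -50.72] [ 31.39 -50.76] mid 0.7740420124351566 w 61.2383547836202
180 182 347 [-29.92 -45.01] [ 31.48 -45.05] mid 0.7788666111873237 w 61.39280828123526
195 184 346 [-29.62 -39.14] [ 31.56 -39.18] mid 0.9714607272577851 w 61.176585861322124
210 185 345 [-29.69 -33.08] [ 31.65 -33.13] mid 0.9793996026995551 w 61.33475646584383
225 186 343 [-29.76 -26.85] [ 31.35 -26.89] mid 0.7941593174506405 w 61.11091419009543
240 187 342 [-29.84 -20.42] [ 31.44 -20.46] mid 0.7995950820515549 w 61.27297159804098
230 113 [-11.22 -69.47] 
265 113 [  0.93 -69.48] [[142, 140, 126], [116, 108, 73], [115, 106, 70], [116, 107, 72], [174, 157, 102], [213, 191, 123], [221, 207, 137], [234, 233, 168], [240, 240, 181], [238, 238, 180], [240, 239, 182]]
300 113 [ 13.08 -69.49]
```

```bash
cat > nest.py <<'E'
from h import *; from kin import *
def go(x,y,z,yaw,q=None):
    q=observe()["joint_pos"] if q is None else q
    q,e=ik(np.array([x,y,z]),ori(-90,yaw),q);assert e<1e-4
    set_joints(q);return q
def nest(x,y,yaw,zs,stop=8):
    q=go(x,y,zs[0],yaw);f0=observe()["wrist_force"]
    for z in zs[1:]:
        q=go(x,y,z,yaw,q);s=observe();df=s["wrist_force"]-f0
        print(z,df,"z",s["ee_pos"][2],"t",s["clock"],"xy",s["ee_pos"][:2],s["finger_gap"])
        if df[2]>stop or np.hypot(*df[:2])>10: print("stop");break
E
python3 - <<'E'
from nest import *
nest(565.4,-198.3,8.9,[150,96,86,78,72,69,67])
f,C,s=snap("scene","s14");cv2.imwrite("pics/s14c.png",cv2.resize(f[130:250,150:290,::-1],None,fx=5,fy=5,interpolation=cv2.INTER_CUBIC))
f,C,s=snap("wrist","w14")
E
```

```text
96 [ 0.73 -0.05  0.74] z 96.37944880559695 t 26.9 xy [ 563.87 -199.46] 62.35918327876698
86 [-0.1  -0.2   1.05] z 87.59721796549364 t 27.15 xy [ 565.87 -198.77] 62.216300233939464
78 [1.   0.69 0.42] z 77.92873328057924 t 27.4 xy [ 565.13 -198.32] 61.824584721535956
72 [ 0.61  0.93 -0.74] z 71.48314920056356 t 27.65 xy [ 565.02 -198.21] 61.94284247120442
69 [-0.53  0.75  0.35] z 68.79783315708049 t 27.9 xy [ 565.27 -198.25] 62.41961591845381
67 [-0.21  0.15  0.5 ] z 66.88160673013412 t 28.15 xy [ 565.3  -198.28] 62.64068028414578
```

View pics/s14c.png

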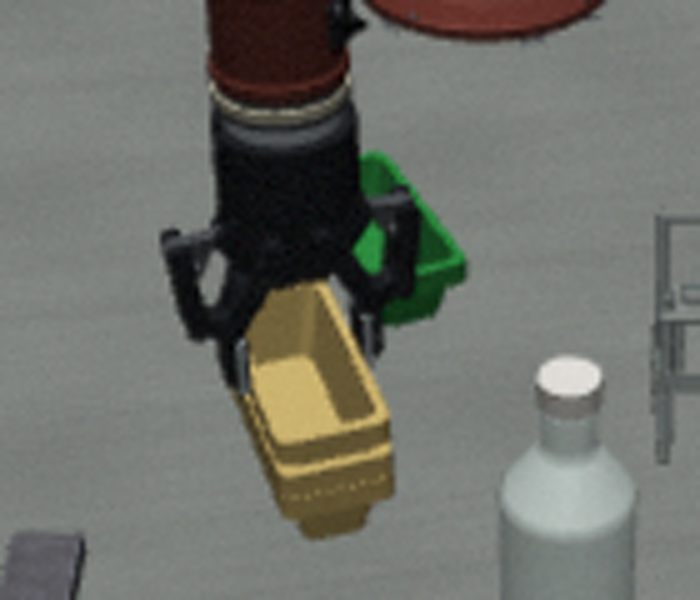

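View pics/w14.png

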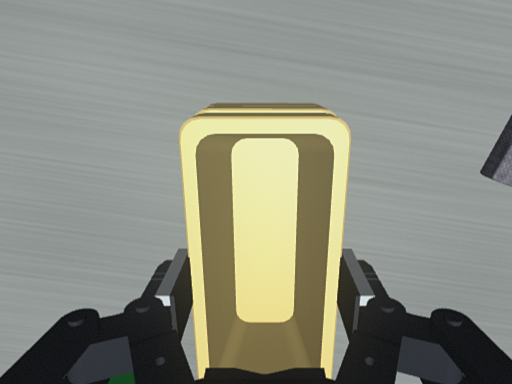

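Tray B is entering the stack cleanly: the scene crop shows a thin gap above the old rim and the forces are near zero. I'll continue down.

```bash
python3 - <<'E'
from nest import *
nest(565.4,-198.3,8.9,[66,64.5,63,61.5,60,59,58,57,56,55,54],stop=6)
f,C,s=snap("scene","s15");cv2.imwrite("pics/s15c.png",cv2.resize(f[130:250,150:290,::-1],None,fx=5,fy=5,interpolation=cv2.INTER_CUBIC))
E
```

```text
64.5 [-0.61  0.46  0.44] z 64.33952308684701 t 28.75 xy [ 565.27 -198.28] 62.23220357673596
63 [-0.56 -0.55 -0.95] z 62.83021604815219 t 29.0 xy [ 565.27 -198.28] 62.06035788121957
61.5 [-1.35 -0.46  0.07] z 61.37243462505432 t 29.25 xy [ 565.28 -198.3 ] 62.34770621027481
60 [-1.31 -0.92  7.71] z 60.73782773457651 t 29.5 xy [ 565.65 -198.32] 62.11136958624551
stop
```

View pics/s15c.png

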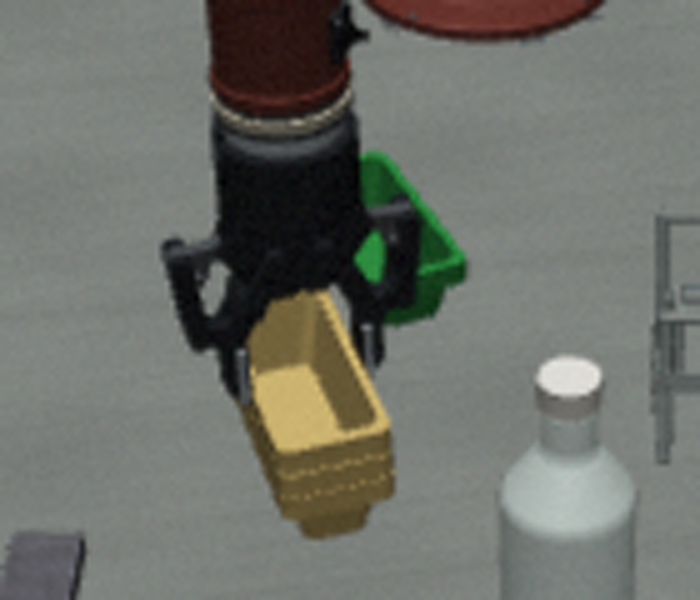

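```bash
python3 - <<'E'
from nest import *
move_gripper(85)
q=go(565.4,-198.3,110,8.9)
q=go(565.4,-198.3,175,8.9,q)
f,C,s=snap("wrist","w16");print(s["clock"])
rim(f,C,78,[564,-198,78],"stack3 z78");rim(f,C,82,[564,-198,78],"stack3 z82")
f,C,s=snap("scene","s16");cv2.imwrite("pics/s16c.png",cv2.resize(f[170:250,160:260,::-1],None,fx=7,fy=7,interpolation=cv2.INTER_CUBIC))
E
```

```text
30.5917
stack3 z78 c [ 565.36 -199.2 ] size [63.76942443847656, 140.46266174316406] yaw 8.966179 px [262.47 193.99]
stack3 z82 c [ 566.71 -198.99] size [62.70406723022461, 138.1160430908203] yaw 8.966171 px [262.47 193.99]
```

View pics/w16.png

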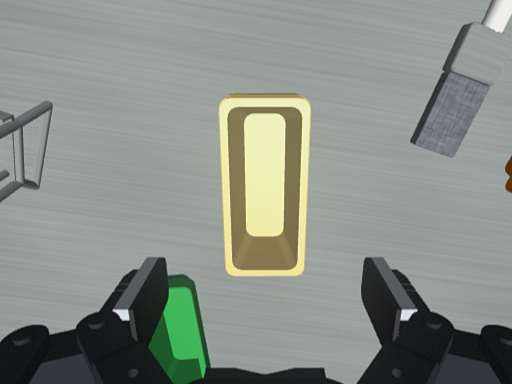

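View pics/s16c.png

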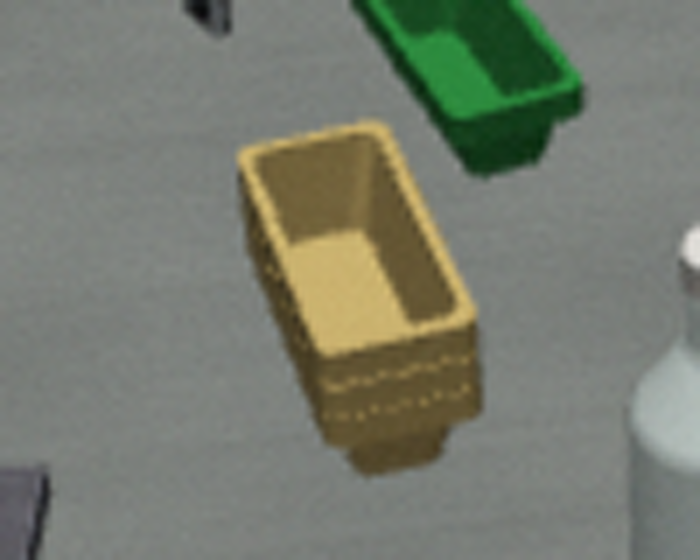

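```bash
cat > planA.py <<'E'
from nest import *
def lean_path(n,el,ups,seed):
    o=ori(el,YAW);th=np.radians(el+76);E=np.array([26,18.4])  # effective tip in tray x,z
    gx,gz=E[0]-7*np.cos(th),8.5+11*np.cos(th)-7*np.sin(th)
    Q=[];q=seed
    for u in ups:
        q,e=ik(rack_tcp(n,u,gx,gz),o,q)
        if e>1e-4: return None
        Q.append(q)
    return np.array(Q),gx,gz
E
python3 - <<'E'
from planA import *
q=observe()["joint_pos"];rng=np.random.default_rng(1)
ups=[0,25,50,75,100,125,150]
best=[]
for el in(-50,-52,-54):
  for seed in [np.array([-.57,.57,.24,2.4,2.63,.49,1.52]),np.array([-.57,.54,.29,2.36,2.62,.31,1.57])]+[rng.uniform(LO,HI) for _ in range(10)]:
    r=lean_path("A",el,ups,seed)
    if r is None: continue
    Q=r[0];J=np.abs(np.diff(Q,axis=0)).max();m=np.minimum(Q-LO,HI-Q).min()
    best.append((J,el,m,Q))
best.sort(key=lambda t:t[0])
for b in best[:6]: print(b[0],b[1],b[2],b[3][0],b[3][-1],np.abs(b[3][4]-q).max())
np.save("QA.npy",best[0][3])
E
```

```text
0.08928768055936875 -50 6.626639237339305e-10 [ 0.32  0.88 -1.2   2.39  1.92  1.26  2.37] [ 0.51  0.42 -1.32  2.29  1.49  0.92  2.71] 4.0069925061074025
0.0893961973957953 -50 6.065379309916352e-10 [ 0.36  0.96 -1.32  2.39  1.9   1.39  2.42] [ 0.51  0.42 -1.32  2.29  1.49  0.92  2.71] 4.00699250610995
0.13976205847556677 -50 0.0017171961682329595 [ 0.06  0.64 -0.69  2.4   2.05  0.88  2.16] [ 0.13  0.23 -0.72  2.3   1.45  0.6   2.74] 3.9253785506757097
0.14966444687174407 -50 0.0001912324097488316 [ 0.01  0.62 -0.61  2.4   2.08  0.83  2.12] [ 0.04  0.22 -0.61  2.3   1.45  0.56  2.75] 3.9097859422043744
0.15086757171183374 -50 2.6645352591003757e-15 [ 0.    0.62 -0.6   2.4   2.09  0.82  2.11] [ 0.03  0.21 -0.6   2.3   1.45  0.56  2.75] 3.9078456657956986
0.15086757512739712 -50 4.440892098500626e-16 [ 0.    0.62 -0.6   2.4   2.09  0.82  2.11] [ 0.03  0.21 -0.6   2.3   1.45  0.56  2.75] 3.9078456576039926
```

```bash
python3 - <<'E'
from planA import *
ups=[0,25,50,75,100,125,150]
r=lean_path("A",-50,ups,np.array([.06,.64,-.69,2.4,2.05,.88,2.16]));Q=r[0];print(r[1:],np.abs(np.diff(Q,axis=0)).max())
np.save("QA.npy",Q)
q=observe()["joint_pos"];t=fk(P,seg(q,Q[-1],12))[1];print(t.round(0)[::2])
for x in seg(q,Q[-1],5): print([v.round(0) for v in links(x)])
set_joints(Q[-1]);set_joints(Q[4])
f,C,s=snap("wrist","w17");print(s["clock"],s["ee_pos"]-fk(P,Q[4])[1][0])
E
```

```text
(np.float64(19.70844167590583), np.float64(15.318136481767297)) 0.1397483799027479
[[ 564. -198.  173.]
 [ 559. -160.  189.]
 [ 556. -116.  208.]
 [ 551.  -64.  229.]
 [ 537.   -4.  248.]
 [ 511.   60.  262.]]
[array([ 265., -187.,  700.]), array([ 564., -177.,  479.]), array([ 564., -198.,  173.])]
[array([ 243., -132.,  731.]), array([519., -65., 490.]), array([ 558., -144.,  196.])]
[array([210., -84., 757.]), array([451.,  24., 494.]), array([552., -78., 223.])]
[array([167., -45., 778.]), array([369.,  88., 494.]), array([535.,   4., 250.])]
[array([117., -18., 793.]), array([282., 122., 489.]), array([492.,  91., 267.])]
34.5333 [-0.31 -0.05 -0.78]
```

View pics/w17.png

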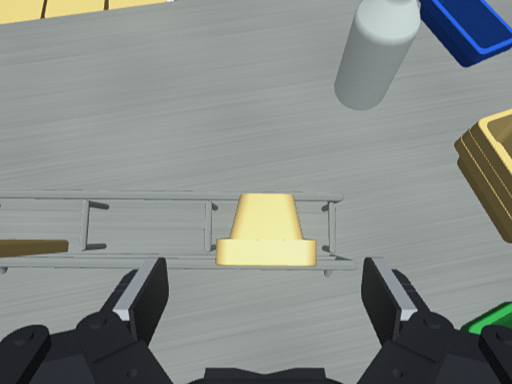

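```bash
python3 - <<'E'
from planA import *
Q=np.load("QA.npy")
for i in(2,0): 
    set_joints(Q[i])
s=observe();print(s["ee_pos"]-fk(P,Q[0])[1][0],s["wrist_force"],s["clock"])
move_gripper(50);s=observe();print(s["finger_gap"],s["wrist_force"])
for i in(2,4,6): set_joints(Q[i])
s=observe();print(s["finger_gap"],s["wrist_force"],s["clock"])
f,C,s=snap("wrist","w18")
# plan bench
r=np.degrees(np.arctan2(530,440));hh=R.from_euler("z",r,degrees=True).apply([1,0,0]);O=ori(-26,r)*R.from_euler("z",180,degrees=True)
qh,e=ik(np.array([440,530,125.])-GX*hh,O,np.array([-.61,.75,-.47,2.33,2.89,1.06,-1.2]));print(qh,e)
q=s["joint_pos"]
for via,a in(([440,300,300],(-40,15)),([430,260,320],(-45,10)),([420,320,330],(-45,10)),([430,300,340],(-50,10)),([450,250,340],(-50,0))):
    qv,e=ik(np.array(via),ori(*a),q)
    for k in(0,.5):
        q2=qv.copy();q2[6]=qv[6]+(qh[6]-qv[6])*k
        pts=np.concatenate([traypts(seg(q,q2)),traypts(seg(q2,qh))]);near=pts[(pts[:,:,0]>480)&(pts[:,:,1]<375)]
        print(via,a,e,k,qv,near[:,2].min(),pts[:,:,2].min())
E
```

```text
[-0.12  0.11  1.14] [ 0.12  0.21 -0.25] 35.2167
62.832700684994315 [-3.59  0.22  6.72]
62.839765830984994 [-0.39 -0.19 -1.88] 36.5417
[-0.63  0.86 -0.46  2.34  2.93  1.17 -1.2 ] 1.1368683772161603e-15
[440, 300, 300] (-40, 15) 3.2969182939268646e-14 0 [-0.17  0.27 -0.91  2.31  1.73  0.75  2.53] 173.11959781151563 86.69999999999999
[440, 300, 300] (-40, 15) 3.2969182939268646e-14 0.5 [-0.17  0.27 -0.91  2.31  1.73  0.75  2.53] 177.06671973489597 86.69999999999987
[430, 260, 320] (-45, 10) 2.5158594022893037e-10 0 [-0.07  0.15 -0.9   2.26  1.4   0.63  2.82] 158.58773702079142 86.69999999999965
[430, 260, 320] (-45, 10) 2.5158594022893037e-10 0.5 [-0.07  0.15 -0.9   2.26  1.4   0.63  2.82] 177.576908269207 86.69999999999999
[420, 320, 330] (-45, 10) 1.6514907959693423e-12 0 [-0.22  0.23 -0.93  2.16  1.33  0.8   2.81] 177.576908269207 86.69999999999999
[420, 320, 330] (-45, 10) 1.6514907959693423e-12 0.5 [-0.22  0.23 -0.93  2.16  1.33  0.8   2.81] 177.576908269207 86.69999999999965
[430, 300, 340] (-50, 10) 0.051028516265974926 0 [ 0.09  0.34 -1.32  2.15  1.34  0.95  2.82] 177.576908269207 86.70000000000022
[430, 300, 340] (-50, 10) 0.051028516265974926 0.5 [ 0.09  0.34 -1.32  2.15  1.34  0.95  2.82] 177.576908269207 86.69999999999987
[450, 250, 340] (-50, 0) 0.030008458011897818 0 [ 0.17  0.33 -1.32  2.13  1.27  1.01  2.82] 168.98819160163865 86.70000000000022
[450, 250, 340] (-50, 0) 0.030008458011897818 0.5 [ 0.17  0.33 -1.32  2.13  1.27  1.01  2.82] 177.576908269207 86.69999999999987
```

View pics/w18.png

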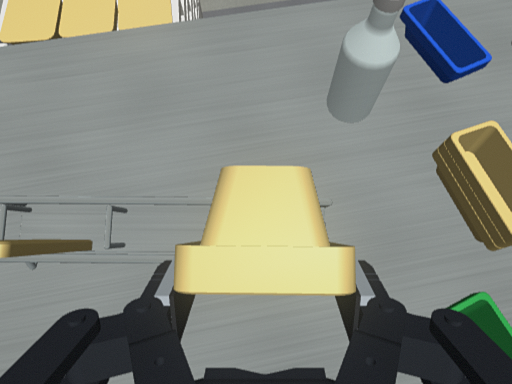

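```bash
python3 - <<'E'
from planA import *
r=np.degrees(np.arctan2(530,440));hh=R.from_euler("z",r,degrees=True).apply([1,0,0]);O=ori(-26,r)*R.from_euler("z",180,degrees=True)
pos=lambda z:np.array([440,530,z])-GX*hh
qh,e=ik(pos(125.),O,np.array([-.61,.75,-.47,2.33,2.89,1.06,-1.2]))
q=observe()["joint_pos"]
qv,e=ik(np.array([420,320,330.]),ori(-45,10),q);assert e<1e-4
qv[6]=(qv[6]+qh[6])/2
set_joints(qv);set_joints(qh);q=qh
q,e=ik(pos(60),O,q);set_joints(q)
s=observe();f0=s["wrist_force"];print(s["clock"],f0,s["finger_gap"])
for z in(52,47,44,42,40,38,36.5):
    q,e=ik(pos(z),O,q);assert e<1e-4
    set_joints(q);s=observe();df=s["wrist_force"]-f0;print(z,df,s["ee_pos"][2],s["clock"])
    if df[2]>6: break
f,C,s=snap("wrist","w19");f,C,s=snap("scene","s19");cv2.imwrite("pics/s19c.png",cv2.resize(f[100:180,380:490,::-1],None,fx=6,fy=6,interpolation=cv2.INTER_CUBIC))
E
```

```text
40.4 [ 0.33 -0.49 -1.25] 62.59490289286221
52 [-0.67  0.96 -1.47] 53.957414558270386 40.65
47 [-0.84  0.4  -0.31] 47.43571425340932 40.9
44 [-0.97  0.68 -1.11] 43.792928267079134 41.15
42 [-0.33  0.72 -0.75] 41.77760343948423 41.4
40 [-1.38  0.18  0.58] 40.10273082988287 41.65
38 [-1.72 -1.41  3.71] 39.076195234951925 41.9
36.5 [-3.41 -2.91  7.41] 38.719747250637646 42.15
```

View pics/s19c.png

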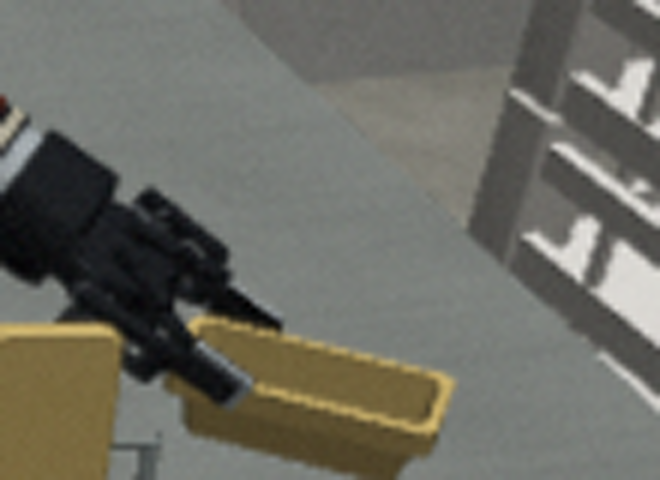

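View pics/w19.png

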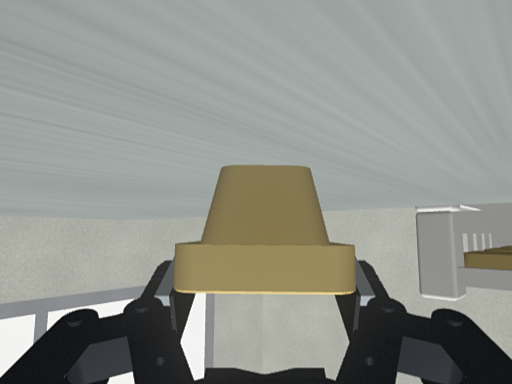

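Tray A is flat on the bench, with contact at about 38 mm as predicted. I'll release it, rise, and re-grasp from above.

```bash
python3 - <<'E'
from planA import *
r=np.degrees(np.arctan2(530,440));O=ori(-26,r)*R.from_euler("z",180,degrees=True)
move_gripper(85)
s=observe();q,e=ik(s["ee_pos"]+[0,0,80],O,s["joint_pos"]);assert e<1e-4
set_joints(q)
q,e=ik(np.array([438,529,140.]),ori(-90,50.3),np.array([-.48,.94,-.92,1.34,.75,1.22,-2.15]));assert e<1e-4
set_joints(q);dwell(.15)
f,C,s=snap("wrist","w20");print(s["clock"])
rim(f,C,46,[438,529,46],"bench")
E
```

```text
45.0667
bench c [440.99 531.82] size [63.775299072265625, 139.16082763671875] yaw 50.654312 px [263.84 192.74]
```

View pics/w20.png

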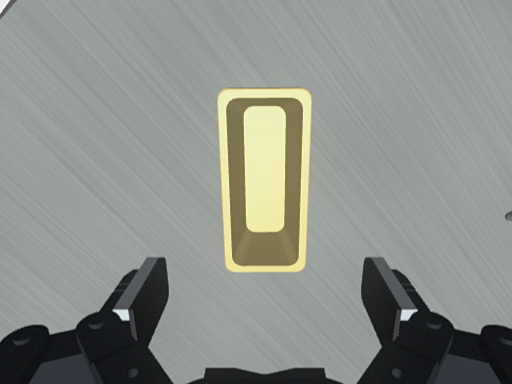

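```bash
python3 - <<'E'
from planA import *
yaw=50.6;q=observe()["joint_pos"]
for z in(70,25): q=go(440.8,531.6,z,yaw,q)
move_gripper(50);s=observe();print(s["finger_gap"],s["ee_pos"],s["clock"])
q=go(440.8,531.6,270,yaw,q);s=observe();print(s["wrist_force"],s["finger_gap"],s["clock"])
h=R.from_euler("z",8.95,degrees=True).apply([1,0,0])
hov=np.array([563.9,-198.5,240])-135*h
q,e=ik(hov,ori(-90,8.95),np.array([.83,.42,-.6,1.87,.29,.94,-1.31]));assert e<1e-4
t=fk(P,seg(observe()["joint_pos"],q,12))[1];print(t.round(0)[::2])
set_joints(q);dwell(.15)
f,C,s=snap("wrist","w21");print(s["clock"],s["ee_pos"],s["finger_gap"])
E
```

```text
62.06723256843441 [441.48 533.71  28.68] 46.1333
[-0.54 -0.98 -2.32] 62.00284598255628 47.1
[[ 441.  530.  268.]
 [ 525.  396.  265.]
 [ 570.  247.  261.]
 [ 576.   96.  255.]
 [ 542.  -46.  249.]
 [ 475. -169.  243.]]
49.9083 [ 431.01 -218.91  240.02] 62.28065080597567
```

View pics/w21.png

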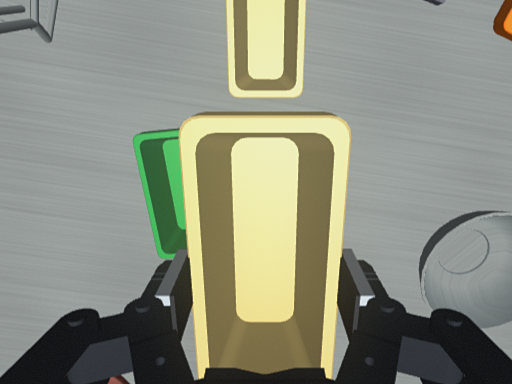

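```bash
python3 - <<'E'
from h import *
o=observe();c=capture("wrist");C=cam(c,o);f=c["frame"]
m=gold(f)[:101];Z=78
L=[];Rr=[];E=[]
for v in range(3,84,2):
    u=np.flatnonzero(m[v,200:340])+200;L.append(onz(C,(u[0]-.5,v),Z)[:2]);Rr.append(onz(C,(u[-1]+.5,v),Z)[:2])
for u in range(240,292,2):
    v=np.flatnonzero(m[60:101,u])+60;E.append(onz(C,(u,v[-1]+.5),Z)[:2])
def line(p):
    vx,vy,x,y=cv2.fitLine(np.array(p,np.float32),cv2.DIST_HUBER,0,.01,.01)[:,0];return np.array([x,y]),np.array([vx,vy])
(pl,dl),(pr,dr),(pe,de)=line(L),line(Rr),line(E)
d=dl*np.sign(dl[0])+dr*np.sign(dr[0]);d/=np.linalg.norm(d);n=np.array([-d[1],d[0]])
print("width",(pl-pr)@n,"stack c",((pl+pr)/2@n)*n+d*((pe@d)+70),"yaw",np.degrees(np.arctan2(d[1],d[0])),v[-1])
mm=gold(f)
for v in(150,195,240):
    u=np.flatnonzero(mm[v,150:380])+150;print(v,u[0],u[-1])
print([int((np.flatnonzero(mm[108:140,u])+108)[0]) for u in(230,265,300)])
E
```

```text
width 63.856903 stack c [ 563.54 -199.47] yaw 8.879599 97
150 180 349
195 183 346
240 187 342
[112, 112, 112]
```

```bash
python3 - <<'E'
from nest import *
nest(565.1,-198.35,8.9,[170,112,100,91,85,82,80.5,79,78,77,76,75,74],stop=6)
f,C,s=snap("scene","s22");cv2.imwrite("pics/s22c.png",cv2.resize(f[130:250,150:290,::-1],None,fx=5,fy=5,interpolation=cv2.INTER_CUBIC))
E
```

```text
112 [ 1.23 -0.58 -0.26] z 112.24458802731775 t 51.0083 xy [ 563.65 -199.54] 62.380855455726
100 [ 0.04 -1.   -0.51] z 101.74137397266475 t 51.2583 xy [ 565.6  -198.88] 61.996073273508806
91 [ 0.5  -0.89 -1.29] z 91.24413987205173 t 51.5083 xy [ 564.9  -198.48] 62.35236866522786
85 [ 0.23 -0.95 -0.97] z 84.64503257567921 t 51.7583 xy [ 564.79 -198.28] 62.36995577729261
82 [-0.01 -0.48 -0.84] z 81.80446269536982 t 52.0083 xy [ 564.98 -198.32] 62.78471765103565
80.5 [ 0.73 -0.98 -0.34] z 80.43723191170788 t 52.2583 xy [ 565.04 -198.34] 62.17680637308212
79 [-0.4  -0.39 -1.55] z 78.89549207772573 t 52.5083 xy [ 565.02 -198.36] 62.50915572484123
78 [ 0.83 -0.81 -0.69] z 77.92514581386081 t 52.7583 xy [ 565.04 -198.33] 61.9947151401031
77 [ 0.95  0.25 -2.55] z 76.97693549808811 t 53.0083 xy [ 565.13 -198.34] 62.51442163114353
76 [-1.76 -0.5   3.59] z 76.59741231674614 t 53.2583 xy [ 565.2  -198.34] 62.363526134317205
75 [-2.66  0.4   9.83] z 76.58233153744726 t 53.5083 xy [ 565.25 -198.33] 62.42089509656462
stop
```

View pics/s22c.png

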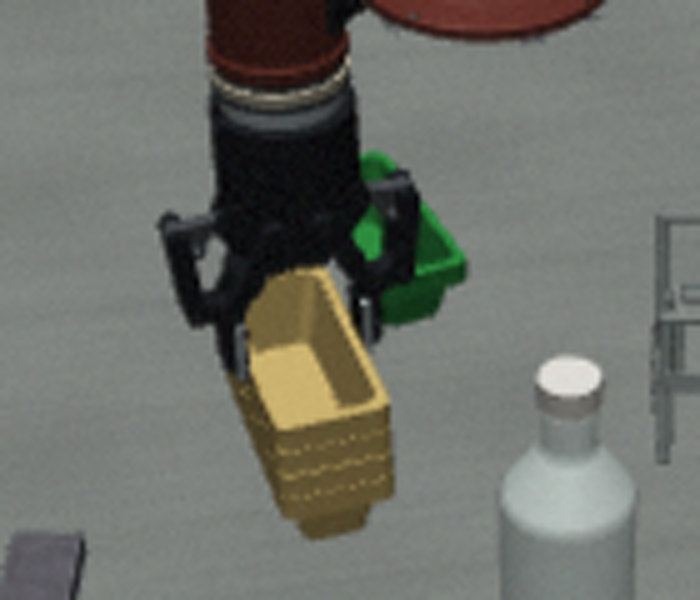

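Contact came at TCP z 76.6, about 16 mm above the height at which tray B seated. I'll relax the push to about 76.5 and release.

```bash
python3 - <<'E'
from nest import *
go(565.2,-198.35,76.4,8.9)
move_gripper(85);s=observe();print(s["finger_gap"],s["clock"])
q=go(565.2,-198.35,125,8.9)
q=go(565.2,-198.35,200,8.9,q);dwell(.1)
f,C,s=snap("wrist","w23")
rim(f,C,94,[564,-198,94],"stack4 z94")
f,C,s=snap("scene","s23");cv2.imwrite("pics/s23c.png",cv2.resize(f[165:250,160:260,::-1],None,fx=7,fy=7,interpolation=cv2.INTER_CUBIC))
f,C,s=snap("top","t23");print(s["clock"])
E
```

```text
85.0921702484466 54.1667
stack4 z94 c [ 565.8  -199.23] size [63.7860107421875, 141.3594512939453] yaw 8.971802 px [262.95 188.37]
55.075
```

View pics/s23.png

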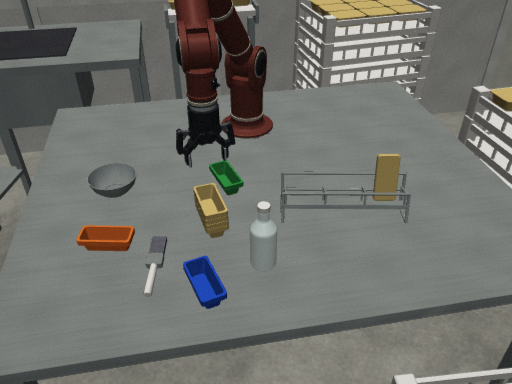

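View pics/s23c.png

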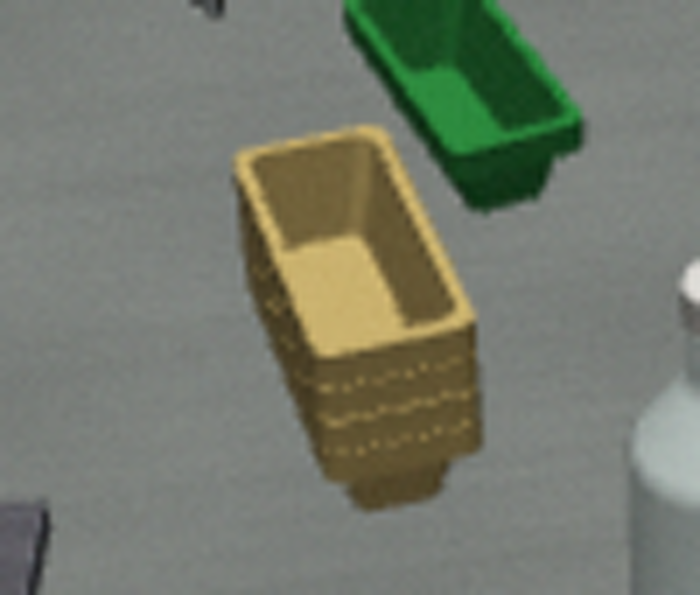

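View pics/w23.png

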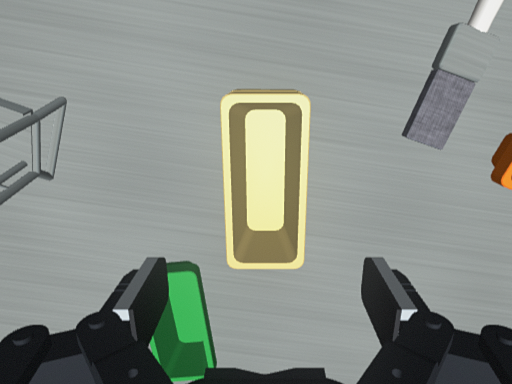

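The scene shows four evenly spaced flush skirts at (211,210), and the lid still in the rack at (387,177). The other things on the bench haven't moved. The gripper is clear, so I'll hand in.

```bash
python3 -c "
from station import *
print(hand_in(),observe()['clock'])"
```

```text
the job is handed in; nothing more can be done
the job is handed in; nothing more can be done
```

Both deep trays are out of the rack, mouth up and nested in the stack, with the gripper clear; I handed in at about 55 s of the 72 s. I pulled each tray up along the lean and set it mouth up on free bench. I then re-gripped it from above across the middle and lowered it into the stack until the force rose.

**What the last checks showed**
- **Home and level:** the scene view shows four evenly spaced, flush skirts. The top rim measured 63.8 mm wide at the fully home height of 94 mm, against 64 mm true. The second tray seated about 16 mm above the first. Its length read 141.4 mm because part of the end skirt was in view.
- **Stack position:** in the wrist camera the top rim is about 1–2 mm from where I first measured the stack, with yaw unchanged at about 9°. I did not measure the bottom tray on its own.
- **Bystanders:** by eye in the last scene view, the lid is still in the rack, and the bottle, brush, bowl and coloured trays are where they were.

**What went wrong or disagreed**
- **Wrong roll:** I first lowered the first tray with the wrist rolled half a turn wrong. Its end pressed on the bench with about 5 N and it turned in the grip. I turned it over and pressed it level against the bench, with force readings up to about 14 N.
- **Camera mismatch:** the top and wrist cameras disagreed by about 4 mm on the stack's y position. I used the wrist camera, and both trays went in with almost no side force.

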